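# Open the stall: unpack and stack the keyed refinery tower, raise the display lamp

### The arm

A 6-joint arm with a two-finger parallel gripper is mounted at the origin on the work surface. World frame = base frame: x ahead of the robot, y to its left, z up, the work surface at z = 0. Lengths are in mm, angles in rad, forces in N, time in s.
With the tool pointing down it reaches from about 350 to 975 mm from the base axis. Payload 7.1 kg.
Tool frame: the origin (TCP) lies at the very end of the fingers, on their centre line; the grasp point (between the pads) lies 19 mm behind it (ctrl.tcp_to_grasp is the distance from the TCP to the grasp point, in mm); z points along the fingers, x is the direction in which the jaws open and shut, and the axes are right-handed (so a half turn about z gives the same grasp; the last joint's range is limited). The gripper opens to 88 mm and grips with 3 to 60 N. Pads are 20 mm wide; open, the fingers measure 115 mm over their backs; the gripper's body (75 mm by 178 mm) begins 61 mm behind the grasp point.
Start: joints at [1.319, 0.423, 1.63, -0, 1.089, -0.019], TCP at [144.158, 608.131, 185.975] pointing down, gripper open.
Joint ranges: [-3, 3], [-0.9, 2.11], [0.09, 2.58], [-1.31, 4.45], [0.11, 2.69], [-2.54, 2.54]. Speed limits (rad/s): [2.39, 2.39, 3.01, 3.14, 3.14, 3.14].

### API

Orientations are given as a rotation vector (axis times angle).
In Python, from workcell import get_obs, viewer, ctrl, masks_of gives the robot as it stands. The module is installed in compiled form; this text tells all that it offers.
- The arm moves only by the shell command python3 -m inch 'ROWS'. ROWS is JSON, a list of rows, each an object of numbers: "tx", "ty", "tz": the shift along the tool's x, y, z in cm; "ax", "ay", "az": the turn, a rotation vector about the tool's x, y, z in degrees; "jaw": the opening, from 0 (shut) to 1 (fully open). In form: [{"tx": .., "ty": .., "tz": .., "ax": .., "ay": .., "az": .., "jaw": ..}, ...]. A call has 1 to 12 rows; each row shifts and turns the commanded pose from where the row before left it, along the tool's axes as they then stand; what a row does not reach is not made up. A row lasts 1/8 s, in which the tool goes at most 62.5 mm and 10.7 degrees, less where a joint would pass 70% of its speed; a pose out of reach is approached as far as the arm can. A call is refused whole if a number of a shift passes 6.25 or a number of a turn 10.7, either way. A call with a gripper value outside its range is refused whole. The fingers move at their own pace and stop on an object; the grip force is fixed at half the most. Time passes only in rows, so rows that do not move let the fingers close. It gives the time, the measured TCP pose, the force and the opening at its end, in the units of the state.
- get_obs(): the state, without advancing time (a new reading comes with each control period).
- viewer.get_image(name): name is "scene" or "top"; returns (picture, depth): 400x640x3 uint8, red, green, blue; 400x640 float32, mm along the optical axis (not along the pixel's ray), 0 where there is no reading.
- viewer.get_calibration(name): a dict with "fx", "fy", "cx", "cy" (pixels), "rvec" (rotation vector, rad) and "tvec" (3), from world to camera coordinates, as OpenCV has them. Camera axes: x right, y down, z forward; pixel columns grow to the right and rows downward; lengths in mm; the calibration is good to about 2 mm. A picture is of the moment at which its call begins. get_calibration takes no time and is no camera call.
- ctrl.close_job(): hands the job in, once; it reports no verdict.
Trained networks look in the newest picture that a camera, given by its name, has taken for a name from the list of things; names that differ only in an ending like _2 or _b are one class to them, and where a whole thing is asked for, a point or a joint stands for the part that bears it (a point fixed in the world has none). Each returns a list of dicts, best first, with "score" (0 to 1); they miss things now and then, are a little off and sometimes report something else, mostly with a low value. They report only what shows in the picture. A call takes as long as a camera call. They do not tell look-alikes from the thing itself.
- masks_of(camera, thing): "pixels" (400x640 bool, what is visible of it) and "location" ([column, row] in pixels, amid what is visible of it).
The state is a dict: "t": time; "qpos": joint angles; "qvel": joint speeds; "joint_torque": joint torques, N m; "ee_pos": TCP position; "orientation": TCP orientation; "ft_force": force on the tool from outside, world axes, zero at the start; "moment": the same for the moment, N m; "width": finger opening in mm.
Only numpy, scipy, OpenCV 4.12 (cv2) and the standard library are available. Lean on these libraries where they do the work, as an engineer would, in place of code of your own. Each camera call takes 0.05 s, during which the arm holds its last target. There are 200 camera calls.

### The job

Set up the refinery tower for the show: swing the hasp off the transport case, open the lid and stack every storey that is packed inside on the tower's plinth, each fully home on the key below, with the roof section from the table on top; then shut the lid of the empty case. Pull the display lamp's telescoping mast up until its lock button clicks out, and leave the other goods on the table where they are.

Things in the scene. Friction and masses are not known exactly. Their poses are not given: they have to be found in the camera images.
- storey1_mid (a point): dark grey printed storey, a block 84 (x) x 60 (y) x 30 (z), 80 g, with a key on its deck and a notch for the key underneath. This point is the block's centre, 15 below its deck; axes are the block's. Pick it by the key: fingertips just above the deck, pinching the key's sides near x = +2. Starts on the case floor, 6 above the table. None if not in this run's set
- storey2_mid (a point): as storey1. The key on every deck: a straight spine along x, 14 wide (y; the top 2 narrowed to 11), 12 high, from x = -10 to x = +34, so off-centre; its +x end is painted red. The notch: blind, 13.5 deep, under the same place, 1.3 clear all round, so a block drops home only with its x axis the same way as that of the block below
- storey3_mid (a point): as storey1
- storey4_mid (a point): as storey1
- roof_mid (a point): roof section, 100 g: the same block 84 x 60 x 30 and notch, but no key on top: two stub vessels (24 dia, at x = +-24, to 52 above the underside) joined by a U-shaped pipe; 80 tall in all. This point is the centre of the block, 15 above the underside; axes are the block's. Starts on the table
- roof_pipe (a point): middle of the roof pipe's straight top, 12 dia, 32 long, along the block's x, 74 above the underside: pinch it here across the block's y
- plinth: fixed plinth of the tower, 100 x 76 x 25 (skirt 112 x 88), with the same key on top at the same place in its frame; origin at the centre of its underside. Fully seated blocks have their centres on its z axis 40, 70, 100, 130 above the origin (first, second .. from below), axes parallel to its own
- hasp (a joint): hasp hinge, rad: 0 = folded over the case lid's catch, grows as it swings up and outwards (to the case's -x); stop at 2.3. Stays where it is left. Below about 1.2 rad it can keep the lid shut
- hasp_pull (a point): in the upright steel lug at the hasp's free end: lug 20 wide (y) x 8 x 24 tall, this point 10 below its tip and 12 above the strap (16 wide), which lies 1.5 above the lid when closed. Axes turn with the hasp. Pinch across y and follow the arc
- hasp_hinge (a point): fixed point on the case: hasp's hinge axis (this point's y) at the middle of the case's front (-x) wall, 36 above the table; axes are the case's. When closed the hasp_pull point lies +33 (x), +41 (z) from here
- lid (a joint): case lid's hinge, rad: 0 = shut, 1.9 = fully open (stop); stiff, stays where it is left (about 5 N at its lug moves it)
- lid_pull (a point): in the black lug on the lid's front edge, beside the hasp: lug 20 wide (y) x 12 x 30 tall above the lid, this point 18 above the lid. Axes turn with the lid. Pinch across y and follow the arc
- lid_hinge (a point): fixed point on the case: middle of the lid's hinge axis (this point's y), on the far (+x) wall, 50 above the table; axes are the case's. When shut the lid_pull point lies -110 (x), +80 (y), +28 (z) from here. The case: fixed olive box 124 (x) x 304 (y) x 50 tall, 6 walls and floor, lid 10 thick; the storeys stand inside in a row along y
- lamp_head (a point): centre of the lamp's head, a level aluminium bar 110 (x) x 24 (y) x 20 (z) on the telescoping mast: pinch across y here and pull straight up. The lamp's foot (116 dia) is fixed
- mast (a joint): how far the lamp's mast is drawn out, m: 0 = right down (head 175 above the table), 0.116 = end stop; slides with about 5 N, stays where it is left
- lock (a joint): the mast's red spring button, m: 0 = held in by the outer tube, 0.009 = clicked out of its hole near the tube's top (134 above the table, lamp's +x side). It clicks out by itself once the mast is past 0.107, then carries the mast at about 0.106
- spray_bottle: bystander, leave alone: amber glass spray bottle with white pump, 42 dia x 145 tall; origin at its underside
- tank_model: bystander, leave alone: small round grey printed tank, 44 dia x 43 tall; origin at its underside
- twin_tanks: bystander, leave alone: black printed base plate with two lying tanks, 130 x 75 x 46; origin at its underside
- ship_model: bystander, leave alone: grey-green printed starship, 190 x 100 x 55; origin at its underside
- paint_red: bystander, leave alone: small clear paint pot with red cap, 32 dia x 45 tall; origin at its underside
- paint_blue: bystander, leave alone: small clear paint pot with blue cap, 32 dia x 45 tall; origin at its underside
- brush: bystander, leave alone: paint brush, 170 long, lying; origin at its underside
Not all that is in view belongs to the job. What is shaped like the part that bears lamp_head but orange is not meant. What is shaped like the part that bears roof_mid but turquoise is not meant.

How it is judged:
By the outcome, as a careful person would: the job done as asked, in the order asked, and still so for the second after the job is handed in, with the robot touching nothing.
Of storey1, storey2, storey3, storey4 only 2 to 3 are there at a start; the rules pass over those that are not, and their reading is None.
At some moment in a run one of storey1, storey2, storey3, storey4, roof may be knocked a few centimetres aside while the robot is not near it.
Once in a run the grip may slacken for a moment while it holds something.
It also fails if it takes over 210 s, if anything falls off the work surface, if the arm or the gripper's body presses on something with over 40 N, if the wrist force passes 120 N, or if a joint passes its speed limit or range.

## Working session

There is one attempt and no reset: what is moved stays moved. The work goes in short steps, Python scripts to look and compute and a shell command to move; the robot and the scene stay as the last step left them, time stands still between calls to the robot, and variables do not carry over. Pictures are saved under pics/ and viewed, about 12 in all and at most 16, crops included, and the job is handed in when it is done.

```bash
mkdir -p pics
cat > h.py <<'E'
import numpy as np, cv2
from scipy.spatial.transform import Rotation as R
from workcell import get_obs, viewer, ctrl, masks_of
def cal(n):
    c=viewer.get_calibration(n); K=np.array([[c['fx'],0,c['cx']],[0,c['fy'],c['cy']],[0,0,1]])
    return K,R.from_rotvec(np.ravel(c['rvec'])).as_matrix(),np.ravel(c['tvec'])
def cloud(n,depth):
    K,Rm,t=cal(n); v,u=np.mgrid[:400,:640]
    P=np.stack([(u-K[0,2])/K[0,0]*depth,(v-K[1,2])/K[1,1]*depth,depth],-1)
    W=(P-t)@Rm; W[depth<=0]=np.nan; return W
def proj(n,p):
    K,Rm,t=cal(n); q=K@(Rm@np.asarray(p,float)+t); return q[:2]/q[2]
def save(f,img): cv2.imwrite('pics/'+f,img[:,:,::-1])
def st():
    o=get_obs(); r=R.from_rotvec(o['orientation']).as_matrix()
    print('t',round(o['t'],2),'pos',np.round(o['ee_pos'],1),'xaxis',np.round(r[:,0],3),'z',np.round(r[:,2],3),'F',np.round(o['ft_force'],1),'w',round(o['width'],1)); return o
E
python3 - <<'E'
from h import *
o=st(); print(o['orientation'])
for n in('scene','top'):
    im,d=viewer.get_image(n); save(n+'0.png',im); np.save(n+'0.npy',d); K,Rm,t=cal(n); print(n,K[0,0],-Rm.T@t,Rm[2])
    W=cloud(n,d)
    for th in ['storey1_mid','roof_mid','plinth','hasp_pull','lid_pull','lamp_head','lock','tank_model','ship_model']:
        for m in masks_of(n,th)[:4]:
            w=W[m['pixels']]; print(th,round(m['score'],2),np.round(m['location']),m['pixels'].sum(),np.round(np.nanmedian(w,0)),np.round(np.nanmax(w[:,2])))
E
```

```text
t 0.0 pos [144.  607.6 185.2] xaxis [ 0.231  0.973 -0.002] z [-0.    -0.001 -1.   ] F [ 0.3 -0.6 -0.4] w 87.8
[ 2.46370729e+00  1.94781549e+00 -1.86740698e-03]
scene 362.48843847249174 [1234.22670741  518.38263329  901.45305581] [-0.59801814 -0.46318586 -0.65408957]
storey1_mid 0.16 [338. 293.] 496 [768. 198.  83.] 147.0
roof_mid 0.89 [386. 232.] 519 [468. 169.  30.] 81.0
roof_mid 0.7 [426. 215.] 588 [292. 242.  29.] 81.0
plinth 0.6 [348. 264.] 854 [627. 133.  24.] 145.0
plinth 0.42 [269. 205.] 2154 [ 614. -206.   60.] 92.0
hasp_pull 0.52 [276. 191.] 75 [ 559. -222.   65.] 88.0
lid_pull 0.78 [272. 205.] 2112 [ 613. -203.   60.] 92.0
lamp_head 0.67 [435. 252.] 364 [581. 373. 187.] 191.0
lamp_head 0.63 [399. 292.] 426 [727. 353. 184.] 189.0
lock 0.17 [358. 215.] 189 [445.  51.  32.] 44.0
tank_model 0.63 [358. 215.] 182 [445.  51.  32.] 44.0
ship_model 0.83 [239. 170.] 623 [ 492. -500.   25.] 56.0
top 390.7991613668315 [ 402.63230856  -52.23577598 1264.41923564] [ 0.11613568  0.00579084 -0.99321648]
roof_mid 0.89 [252. 235.] 594 [444. 157.  32.] 85.0
roof_mid 0.68 [227. 285.] 607 [281. 235.  32.] 86.0
plinth 0.78 [266. 179.] 912 [609. 122.  25.] 43.0
plinth 0.48 [253. 234.] 563 [444. 158.  33.] 85.0
hasp_pull 0.58 [374. 196.] 21 [ 560. -223.   73.] 92.0
lid_pull 0.69 [375. 186.] 3702 [ 602. -226.   61.] 95.0
lid_pull 0.17 [181. 264.] 582 [347. 389.  19.] 29.0
lamp_head 0.74 [170. 186.] 393 [564. 368. 189.] 195.0
lamp_head 0.61 [246. 132.] 255 [743. 184.  90.] 151.0
lamp_head 0.54 [181. 137.] 328 [710. 346. 185.] 192.0
lamp_head 0.21 [376. 186.] 3797 [ 602. -224.   61.] 95.0
lock 0.32 [430. 258.] 112 [ 387. -395.   44.] 51.0
lock 0.31 [377. 184.] 3828 [ 602. -224.   61.] 95.0
lock 0.18 [170. 182.] 333 [565. 368. 189.] 195.0
tank_model 0.54 [286. 238.] 153 [430.  45.  40.] 48.0
tank_model 0.21 [254. 234.] 543 [443. 157.  33.] 85.0
ship_model 0.69 [465. 225.] 1572 [ 476. -509.   26.] 64.0
```

Run:
```python
import cv2
a=cv2.imread('pics/top0.png')[90:330,130:530]; cv2.imwrite('pics/a.png',cv2.resize(a,(800,480),interpolation=cv2.INTER_CUBIC))
a=cv2.imread('pics/scene0.png')[130:350,190:490]; cv2.imwrite('pics/b.png',cv2.resize(a,(800,587),interpolation=cv2.INTER_CUBIC))
```

```text
(no output)
```

View pics/a.png

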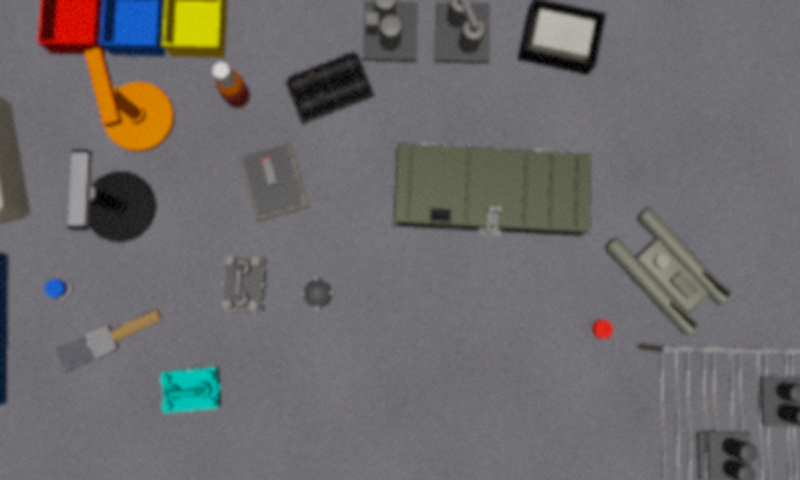

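View pics/b.png

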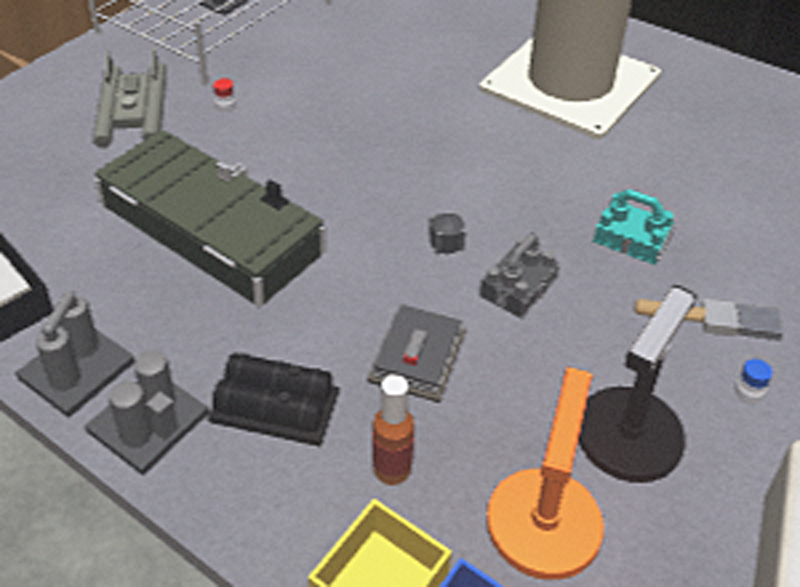

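The top view (2x, offset 130/90) shows the shut case with the hasp lug at (490,215) and the lid lug at (440,214). The plinth is at (275,182) with its red key end up (+x), the grey roof at (245,283) and the grey lamp head at (80,188). The orange lamp and turquoise roof are decoys.

```bash
cat >> h.py <<'E'
def rect(P):
    c,s,a=cv2.minAreaRect(P[:,:2].astype(np.float32)); return np.round(c,1),np.round(s,1),round(a,1)
def sl(W,box,z0,z1):
    x0,x1,y0,y1=box; P=W.reshape(-1,3); m=(P[:,0]>x0)&(P[:,0]<x1)&(P[:,1]>y0)&(P[:,1]<y1)&(P[:,2]>z0)&(P[:,2]<z1); return P[m]
E
python3 - <<'E'
from h import *
def comp(n,lab,P):
    if len(P)>3: print(n,lab,len(P),'mean',np.round(P.mean(0),1),'med z',round(np.median(P[:,2]),1),'rect',*rect(P))
for n in('top','scene'):
    d=np.load(n+'0.npy'); W=cloud(n,d)
    comp(n,'case',sl(W,(500,700,-420,-50),54,66))
    comp(n,'casefront',sl(W,(500,700,-420,-50),20,50))
    comp(n,'lug',sl(W,(500,600,-180,-100),75,110)); comp(n,'hasp',sl(W,(500,600,-260,-190),74,110))
    comp(n,'plinthtop',sl(W,(540,690,60,200),19,29)); comp(n,'key',sl(W,(540,690,60,200),33,45))
    comp(n,'roofdeck',sl(W,(380,520,100,230),24,36)); comp(n,'pipe',sl(W,(380,520,100,230),68,95))
    comp(n,'lamp',sl(W,(480,640,300,420),178,205)); 
    im=cv2.imread('pics/%s0.png'%n)
    hsv=cv2.cvtColor(im,cv2.COLOR_BGR2HSV); red=((hsv[...,0]<8)|(hsv[...,0]>172))&(hsv[...,1]>90)&(hsv[...,2]>60)
    Q=np.where(red[...,None],W,np.nan); comp(n,'redkey',sl(Q,(540,690,60,200),20,50))
    comp(n,'table',sl(W,(350,400,-150,50),-20,20))
E
```

```text
top case 3642 mean [ 601.8 -226.1   61.2] med z 61.3 rect [ 599.5 -225.3] [304.3 136. ] 88.2
top casefront 153 mean [ 541.  -231.    36.3] med z 37.5 rect [ 540.9 -226.5] [379.3 115. ] 67.5
top lug 31 mean [ 555.  -143.9   88.1] med z 90.0 rect [ 555.3 -144.6] [11.3 18.5] 1.2
top hasp 19 mean [ 564.3 -223.7   86. ] med z 88.3 rect [ 565.4 -223.2] [18.   7.5] 83.3
top plinthtop 629 mean [610.7 122.7  25.3] med z 25.5 rect [612.1 124.1] [104.1  79.6] 17.3
top key 61 mean [624.4 127.5  37.5] med z 37.2 rect [625.3 126.6] [42.7 16.8] 19.8
top roofdeck 329 mean [444.2 160.5  30.7] med z 30.7 rect [445.  163.1] [67.3 87.3] 86.4
top pipe 78 mean [443.7 162.3  77.8] med z 78.9 rect [445.5 162.8] [60.9 12.4] 1.1
top lamp 380 mean [565.  369.6 188.5] med z 189.0 rect [565.4 371.1] [111.1  25.6] 1.3
top table 967 mean [375.  -49.9   0.9] med z 0.8 rect [375.  -49.7] [ 50.  196.7] 0.0
scene case 2081 mean [ 611.4 -214.9   60.1] med z 60.1 rect [ 602.7 -225.4] [308.7 142.1] 87.9
scene casefront 492 mean [ 645.7 -172.8   34.5] med z 34.5 rect [ 592.5 -245.8] [352.5 154.4] 88.3
scene lug 28 mean [ 562.3 -142.5   84.7] med z 84.8 rect [ 560.3 -143.6] [18.8 12.6] 84.5
scene hasp 20 mean [ 570.4 -222.5   83.1] med z 83.8 rect [ 570.1 -222.6] [ 9.3 16.2] 30.2
scene plinthtop 589 mean [618.5 125.5  24.1] med z 24.2 rect [615.8 124. ] [105.2  78.7] 16.7
scene key 48 mean [628.4 127.7  36. ] med z 35.8 rect [627.1 127.2] [45.6 13. ] 17.9
scene roofdeck 220 mean [455.6 169.1  29.2] med z 29.0 rect [448.9 162.7] [64.1 87.8] 88.6
scene pipe 50 mean [454.3 163.6  76.2] med z 76.6 rect [450.4 162.8] [12.3 52.5] 88.6
scene lamp 341 mean [573.8 372.5 186.7] med z 187.1 rect [568.  371.8] [114.6  24.4] 0.4
scene redkey 16 mean [645.4 134.7  30.8] med z 30.4 rect [644.2 135.6] [ 9.5 18.2] 57.2
scene table 427 mean [374.1 -52.8  -1. ] med z -1.1 rect [375.  -50.1] [ 49.3 199.7] 0.6
```

```bash
cat >> h.py <<'E'
def g(x,y,z,yaw=None):
    "remaining move: shift in current tool axes [cm], turn about tool z [deg], and shift if turned first"
    o=get_obs(); M=R.from_rotvec(o['orientation']).as_matrix(); d=np.array([x,y,z])-o['ee_pos']
    cy=np.degrees(np.arctan2(M[1,0],M[0,0])); print('yaw',round(cy,2),'shift cm',np.round(M.T@d/10,2),end=' ')
    if yaw is not None:
        az=-((yaw-cy+180)%360-180); M2=M@R.from_euler('z',az,degrees=True).as_matrix(); print('az',round(az,2),'shift after turn',np.round(M2.T@d/10,2),end=' ')
    print('q6',round(o['qpos'][5],2),'F',np.round(o['ft_force'],1),'M',np.round(o['moment'],2),'w',round(o['width'],1),'pos',np.round(o['ee_pos'],1),'tilt',np.round(M[:2,2],3),'t',round(o['t'],1))
E
R='{"tx":-3.95,"ty":3.36,"tz":-1}'
python3 -m inch '[{"tx":-3.95,"ty":3.36,"tz":-1},{"tx":-3.95,"ty":3.36,"tz":-1},{"tx":-3.95,"ty":3.36,"tz":-1},{"tx":-3.95,"ty":3.36,"tz":-1},{"tx":-3.95,"ty":3.36,"tz":-1},{"tx":-3.95,"ty":3.36,"tz":-1},{"tx":-3.95,"ty":3.36},{"tx":-3.95,"ty":3.36},{"tx":-3.95,"ty":3.36},{"tx":-3.95,"ty":3.36},{"tx":-3.95,"ty":3.36},{"tx":-3.95,"ty":3.36}]'
python3 -m inch '[{"tx":-3.95,"ty":3.36},{"tx":-3.95,"ty":3.36},{"tx":-3.95,"ty":3.36},{"tx":-3.95,"ty":3.36},{"tx":-3.95,"ty":3.36},{"tx":-3.95,"ty":3.36},{"az":10.5},{"az":10.5},{"az":10.5},{"az":10.5},{"az":10.5},{"az":10.5}]'
python3 -m inch '[{"az":10.5},{"az":10.5},{"az":10.5},{"az":10.5},{"az":10.5},{"az":10.5},{"az":10.5},{"az":10.5},{"az":10.5},{"az":10.5},{"jaw":0.6},{"jaw":0.6}]'
python3 -c "
from h import *
g(568,-223,110,-91.9)"
```

```text
yaw 76.66 shift cm [-71.09  60.42   7.6 ] az 168.56 shift after turn [ 81.66 -45.12   7.6 ] q6 -0.02 F [0.1 0.3 1.4] M [0.03 0.03 0.05] w 87.9 pos [144.2 608.1 186. ] tilt [-0.  0.] t 1.0$[0]: bad value
$[0]: bad value
$[0]: bad value
```

```bash
python3 -m inch '[{"tx":-3.95,"ty":3.36,"tz":-1,"ax":0,"ay":0,"az":0,"jaw":1}]'
python3 -m inch '[{"tx":-3.95,"ty":3.36,"tz":-1.0,"jaw":1.0}]'
```

```text
t: 1.12
ee_pos: [167.1, 563.1, 195.4]
orientation: [-2.462, -1.951, -0.0]
ft_force: [0.8, -0.5, 0.1]
width: 87.5$[0]: bad value
```

```bash
python3 -m inch '[{"tx":-3.95,"ty":3.36,"tz":-1,"ax":0,"ay":0,"az":0,"jaw":1},{"tx":-3.95,"ty":3.36,"tz":-1,"ax":0,"ay":0,"az":0,"jaw":1},{"tx":-3.95,"ty":3.36,"tz":-1,"ax":0,"ay":0,"az":0,"jaw":1},{"tx":-3.95,"ty":3.36,"tz":-1,"ax":0,"ay":0,"az":0,"jaw":1},{"tx":-3.95,"ty":3.36,"tz":-1,"ax":0,"ay":0,"az":0,"jaw":1},{"tx":-3.95,"ty":3.36,"tz":0,"ax":0,"ay":0,"az":0,"jaw":1},{"tx":-3.95,"ty":3.36,"tz":0,"ax":0,"ay":0,"az":0,"jaw":1},{"tx":-3.95,"ty":3.36,"tz":0,"ax":0,"ay":0,"az":0,"jaw":1},{"tx":-3.95,"ty":3.36,"tz":0,"ax":0,"ay":0,"az":0,"jaw":1},{"tx":-3.95,"ty":3.36,"tz":0,"ax":0,"ay":0,"az":0,"jaw":1},{"tx":-3.95,"ty":3.36,"tz":0,"ax":0,"ay":0,"az":0,"jaw":1},{"tx":-3.95,"ty":3.36,"tz":0,"ax":0,"ay":0,"az":0,"jaw":1}]'
python3 -m inch '[{"tx":-3.95,"ty":3.36,"tz":0,"ax":0,"ay":0,"az":0,"jaw":0.6},{"tx":-3.95,"ty":3.36,"tz":0,"ax":0,"ay":0,"az":0,"jaw":0.6},{"tx":-3.95,"ty":3.36,"tz":0,"ax":0,"ay":0,"az":0,"jaw":0.6},{"tx":-3.95,"ty":3.36,"tz":0,"ax":0,"ay":0,"az":0,"jaw":0.6},{"tx":-3.95,"ty":3.36,"tz":0,"ax":0,"ay":0,"az":0,"jaw":0.6},{"tx":0,"ty":0,"tz":0,"ax":0,"ay":0,"az":10.5,"jaw":0.6},{"tx":0,"ty":0,"tz":0,"ax":0,"ay":0,"az":10.5,"jaw":0.6},{"tx":0,"ty":0,"tz":0,"ax":0,"ay":0,"az":10.5,"jaw":0.6},{"tx":0,"ty":0,"tz":0,"ax":0,"ay":0,"az":10.5,"jaw":0.6},{"tx":0,"ty":0,"tz":0,"ax":0,"ay":0,"az":10.5,"jaw":0.6},{"tx":0,"ty":0,"tz":0,"ax":0,"ay":0,"az":10.5,"jaw":0.6},{"tx":0,"ty":0,"tz":0,"ax":0,"ay":0,"az":10.5,"jaw":0.6}]'
python3 -m inch '[{"tx":0,"ty":0,"tz":0,"ax":0,"ay":0,"az":10.5,"jaw":0.6},{"tx":0,"ty":0,"tz":0,"ax":0,"ay":0,"az":10.5,"jaw":0.6},{"tx":0,"ty":0,"tz":0,"ax":0,"ay":0,"az":10.5,"jaw":0.6},{"tx":0,"ty":0,"tz":0,"ax":0,"ay":0,"az":10.5,"jaw":0.6},{"tx":0,"ty":0,"tz":0,"ax":0,"ay":0,"az":10.5,"jaw":0.6},{"tx":0,"ty":0,"tz":0,"ax":0,"ay":0,"az":10.5,"jaw":0.6},{"tx":0,"ty":0,"tz":0,"ax":0,"ay":0,"az":10.5,"jaw":0.6},{"tx":0,"ty":0,"tz":0,"ax":0,"ay":0,"az":10.5,"jaw":0.6},{"tx":0,"ty":0,"tz":0,"ax":0,"ay":0,"az":10.5,"jaw":0.6},{"tx":0,"ty":0,"tz":0,"ax":0,"ay":0,"az":0,"jaw":0.6}]'
python3 -c "
from h import *
g(568,-223,110,-91.9)"
```

```text
t: 2.62
ee_pos: [451.4, 6.0, 246.3]
orientation: [2.464, 1.948, 0.001]
ft_force: [1.9, 0.1, -0.2]
width: 87.5
t: 4.12
ee_pos: [568.6, -223.2, 246.0]
orientation: [3.141, 0.077, -0.0]
ft_force: [0.6, 0.1, -0.5]
width: 52.2
t: 5.38
ee_pos: [568.6, -223.2, 246.0]
orientation: [2.197, -2.245, 0.0]
ft_force: [0.3, -0.5, 0.2]
width: 52.7
yaw -91.24 shift cm [-0.02  0.06 13.6 ] az 0.66 shift after turn [-0.02  0.06 13.6 ] q6 1.2 F [ 0.3 -0.5  0.2] M [-0.02  0.17  0.03] w 52.7 pos [ 568.6 -223.2  246. ] tilt [-0. -0.] t 5.4
```

```bash
python3 -m inch '[{"tx":0,"ty":0,"tz":3.4,"ax":0,"ay":0,"az":0.7,"jaw":0.6},{"tx":0,"ty":0,"tz":3.4,"ax":0,"ay":0,"az":0,"jaw":0.6},{"tx":0,"ty":0,"tz":3.4,"ax":0,"ay":0,"az":0,"jaw":0.6},{"tx":0,"ty":0,"tz":3.4,"ax":0,"ay":0,"az":0,"jaw":0.6},{"tx":0,"ty":0,"tz":3.4,"ax":0,"ay":0,"az":0,"jaw":0.6},{"tx":0,"ty":0,"tz":1.1,"ax":0,"ay":0,"az":0,"jaw":0.6},{"tx":0,"ty":0,"tz":0,"ax":0,"ay":0,"az":0,"jaw":0},{"tx":0,"ty":0,"tz":0,"ax":0,"ay":0,"az":0,"jaw":0},{"tx":0,"ty":0,"tz":0,"ax":0,"ay":0,"az":0,"jaw":0},{"tx":0,"ty":0,"tz":0,"ax":0,"ay":0,"az":0,"jaw":0}]'
python3 - <<'E'
from h import *
g(568,-223,65,-91.9)
# arc increments for hasp: tool y=-x world, tool z=down
p=lambda t:52.6*np.array([np.cos(np.arctan2(41,33)+t),np.sin(np.arctan2(41,33)+t)])
th=np.linspace(0,2.1,13); P=np.array([p(t) for t in th])
for d in np.diff(P,axis=0): print('ty %.2f tz %.2f'%(-d[0]/10,-d[1]/10))
E
```

```text
t: 6.62
ee_pos: [569.1, -223.4, 65.9]
orientation: [-2.181, 2.26, -0.002]
ft_force: [-0.4, 0.7, -0.8]
width: 15.8
yaw -92.02 shift cm [-0.04  0.11  0.09] az -0.12 shift after turn [-0.04  0.11  0.09] q6 1.21 F [-0.4  0.7 -0.8] M [-0.02  0.16  0.01] w 15.8 pos [ 569.1 -223.4   65.9] tilt [ 0.001 -0.001] t 6.6
ty 0.76 tz -0.51
ty 0.84 tz -0.37
ty 0.89 tz -0.22
ty 0.92 tz -0.06
ty 0.91 tz 0.10
ty 0.88 tz 0.26
ty 0.82 tz 0.41
ty 0.74 tz 0.55
ty 0.63 tz 0.67
ty 0.51 tz 0.77
ty 0.37 tz 0.84
ty 0.21 tz 0.89
```

```bash
python3 -m inch '[{"tx":0,"ty":0,"tz":0,"ax":0,"ay":0,"az":0,"jaw":0},{"tx":0,"ty":0,"tz":0,"ax":0,"ay":0,"az":0,"jaw":0}]'
python3 - <<'E'
from h import *
im,d=viewer.get_image('scene'); save('s1.png',cv2.resize(im[120:260,190:390],(800,560),interpolation=cv2.INTER_CUBIC))
E
```

```text
t: 6.88
ee_pos: [568.7, -223.2, 65.1]
orientation: [-2.182, 2.261, -0.0]
ft_force: [0.1, 0.1, 0.2]
width: 0.6
```

View pics/s1.png

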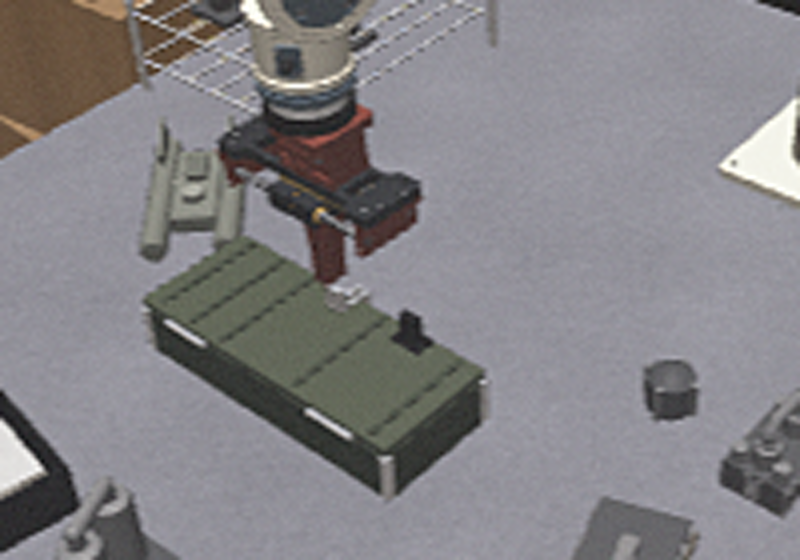

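Run:
```python
from h import *
print(proj('scene',(568.7,-223.2,65)),proj('top',(568.7,-223.2,65)), proj('scene',(568.7,-223.2,85)))
im,d=viewer.get_image('scene');W=cloud('scene',d)
im2,d2=viewer.get_image('top');W2=cloud('top',d2); 
K=[(270,188),(271,190),(274,193),(276,192),(280,193),(272,186)]
for u,v in K: print(u,v,np.round(W[v,u]),im[v,u])
a=np.hstack([cv2.resize(im[165:215,250:310],(480,400),interpolation=cv2.INTER_NEAREST),cv2.resize(im2[165:215,345:385],(320,400),interpolation=cv2.INTER_NEAREST)]); save('z1.png',a)
P=sl(W,(530,600,-260,-190),70,140); print(len(P))
print(np.round(P[np.argsort(P[:,2])][::6]))
```

```text
[273.69072683 196.47254548] [375.86480321 194.06076122] [273.14126061 192.15295833]
270 188 [ 587. -216.  119.] [66 52 50]
271 190 [ 582. -217.  107.] [62 43 43]
274 193 [ 572. -215.   87.] [123 120 117]
276 192 [ 491. -294.   -2.] [179 179 186]
280 193 [ 541. -219.   65.] [175 176 179]
272 186 [ 578. -215.  123.] [68 52 48]
99
[[ 574. -216.   70.]
 [ 569. -215.   76.]
 [ 568. -216.   80.]
 [ 568. -215.   85.]
 [ 573. -225.   87.]
 [ 584. -231.  105.]
 [ 569. -215.  108.]
 [ 584. -215.  113.]
 [ 576. -217.  116.]
 [ 587. -216.  119.]
 [ 583. -224.  122.]
 [ 582. -234.  125.]
 [ 583. -214.  127.]
 [ 585. -216.  131.]
 [ 567. -214.  134.]
 [ 583. -227.  138.]
 [ 574. -211.  140.]]
```

View pics/z1.png

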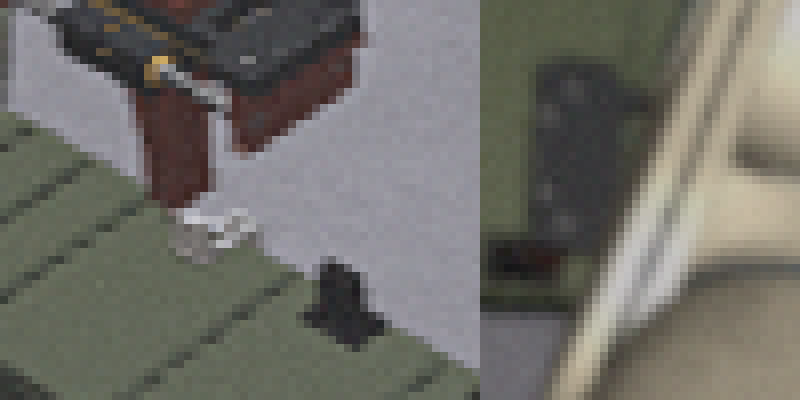

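The fingers closed on nothing and appear to stand beside the lug. I'll raise the arm and compare the fingertip and lug positions in the same picture.

```bash
python3 -m inch '[{"tx":0,"ty":0,"tz":-3,"ax":0,"ay":0,"az":0,"jaw":0},{"tx":0,"ty":0,"tz":-3,"ax":0,"ay":0,"az":0,"jaw":0},{"tx":0,"ty":0,"tz":0,"ax":0,"ay":0,"az":0,"jaw":0}]'
python3 - <<'E'
from h import *
o=st(); p=o['ee_pos']
im,d=viewer.get_image('scene');W=cloud('scene',d)
u,v=proj('scene',p); print('tcp px',u,v)
x0,y0=245,165
a=cv2.resize(im[y0:y0+45,x0:x0+60],(800,600),interpolation=cv2.INTER_NEAREST); s=800/60
cv2.circle(a,(int((u-x0+.5)*s),int((v-y0+.5)*s)),5,(255,255,0),-1)
for q in [(569,-223,87),(577,-223,87),(569,-223,63)]:
    u,v=proj('scene',q); cv2.circle(a,(int((u-x0+.5)*s),int((v-y0+.5)*s)),4,(0,255,255),-1)
save('z2.png',a)
P=sl(W,(530,610,-260,-190),68,100); print(np.round(P[np.argsort(P[:,2])]))
E
```

```text
t: 7.4
ee_pos: [570.3, -223.9, 127.2]
orientation: [-2.18, 2.259, -0.007]
ft_force: [0.2, -0.2, -0.6]
width: 0.4
t 7.4 pos [ 570.3 -223.9  127.2] xaxis [-0.036 -0.999  0.002] z [ 0.004 -0.002 -1.   ] F [ 0.2 -0.2 -0.6] w 0.4
tcp px 271.47506633102535 182.8967110823193
[[ 571. -224.   68.]
 [ 572. -232.   70.]
 [ 554. -225.   70.]
 [ 570. -215.   72.]
 [ 572. -217.   73.]
 [ 574. -225.   75.]
 [ 573. -231.   76.]
 [ 571. -227.   76.]
 [ 569. -215.   76.]
 [ 573. -220.   77.]
 [ 573. -216.   78.]
 [ 572. -232.   79.]
 [ 573. -220.   81.]
 [ 569. -214.   81.]
 [ 572. -216.   83.]
 [ 571. -232.   83.]
 [ 567. -217.   83.]
 [ 571. -222.   83.]
 [ 573. -225.   83.]
 [ 564. -219.   85.]
 [ 567. -221.   86.]
 [ 571. -217.   86.]
 [ 566. -226.   87.]
 [ 571. -221.   88.]
 [ 571. -231.   88.]
 [ 570. -227.   90.]
 [ 575. -222.   91.]]
```

View pics/z2.png

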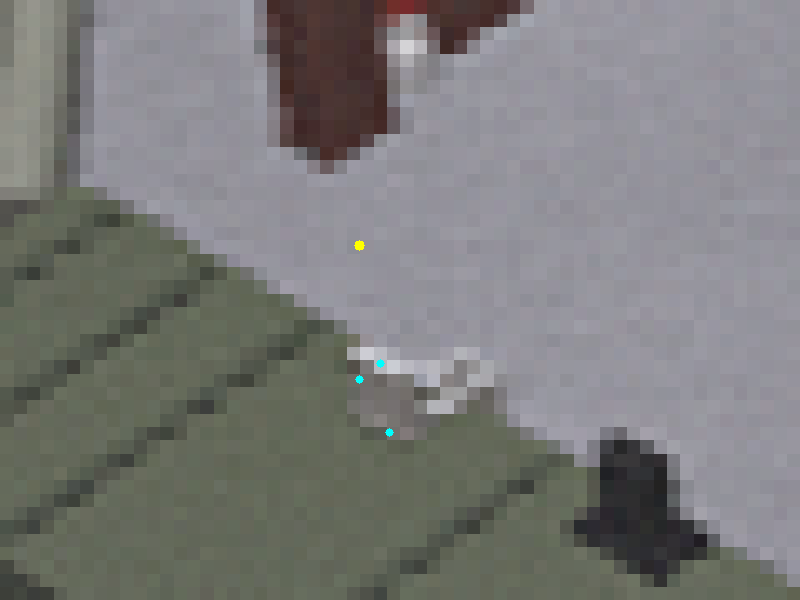

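Run:
```python
from h import *
for n in('scene','top'):
    im,d=viewer.get_image(n);W=cloud(n,d)
    P=sl(W,(530,620,-270,-180),97,200); P=P[np.argsort(P[:,2])]; print(n,len(P)); print(np.round(P[:25]).tolist())
im,d=viewer.get_image('scene');W=cloud('scene',d)
for v in range(166,180): print(v,[tuple(np.round(W[v,u]).tolist()) for u in (267,269,271,273)])
```

```text
scene 76
[[581.0, -221.0, 160.0], [582.0, -229.0, 162.0], [576.0, -215.0, 165.0], [564.0, -217.0, 165.0], [570.0, -216.0, 165.0], [584.0, -231.0, 166.0], [582.0, -218.0, 167.0], [564.0, -213.0, 167.0], [569.0, -218.0, 167.0], [583.0, -227.0, 167.0], [586.0, -220.0, 168.0], [561.0, -215.0, 168.0], [582.0, -214.0, 169.0], [576.0, -215.0, 169.0], [583.0, -231.0, 169.0], [583.0, -222.0, 170.0], [573.0, -217.0, 170.0], [577.0, -218.0, 172.0], [567.0, -213.0, 173.0], [584.0, -225.0, 173.0], [571.0, -214.0, 174.0], [584.0, -220.0, 175.0], [586.0, -214.0, 175.0], [566.0, -214.0, 175.0], [574.0, -216.0, 176.0]]
top 0
[]
166 [(582.0, -222.0, 206.0), (583.0, -211.0, 212.0), (574.0, -211.0, 206.0), (563.0, -214.0, 199.0)]
167 [(581.0, -223.0, 201.0), (583.0, -212.0, 207.0), (574.0, -212.0, 202.0), (566.0, -212.0, 197.0)]
168 [(581.0, -224.0, 197.0), (582.0, -213.0, 202.0), (574.0, -213.0, 197.0), (563.0, -215.0, 190.0)]
169 [(581.0, -225.0, 192.0), (583.0, -213.0, 199.0), (573.0, -214.0, 192.0), (565.0, -213.0, 188.0)]
170 [(579.0, -228.0, 186.0), (582.0, -215.0, 193.0), (573.0, -215.0, 188.0), 
[... 216 characters left out ...]
, 176.0)]
173 [(582.0, -227.0, 175.0), (584.0, -214.0, 182.0), (577.0, -213.0, 179.0), (567.0, -214.0, 172.0)]
174 [(583.0, -226.0, 172.0), (581.0, -218.0, 175.0), (575.0, -215.0, 172.0), (566.0, -215.0, 167.0)]
175 [(581.0, -229.0, 166.0), (585.0, -215.0, 174.0), (579.0, -212.0, 172.0), (568.0, -214.0, 164.0)]
176 [(584.0, -226.0, 164.0), (582.0, -219.0, 166.0), (574.0, -217.0, 163.0), (420.0, -377.0, -4.0)]
177 [(446.0, -385.0, 2.0), (582.0, -219.0, 162.0), (431.0, -378.0, -3.0), (428.0, -369.0, -1.0)]
178 [(449.0, -383.0, -0.0), (445.0, -375.0, 1.0), (438.0, -371.0, -2.0), (432.0, -366.0, -3.0)]
179 [(452.0, -379.0, -1.0), (451.0, -369.0, 3.0), (444.0, -365.0, 0.0), (438.0, -360.0, -1.0)]
```

Run:
```python
from h import *
W=cloud('scene',np.load('scene0.npy')); P=sl(W,(50,260,500,720),120,420)
print(len(P)); 
for z in range(120,420,10):
    Q=P[(P[:,2]>=z)&(P[:,2]<z+10)]
    if len(Q): print(z,len(Q),np.round(Q.min(0)),np.round(Q.max(0)))
im,d=viewer.get_image('scene');W=cloud('scene',d);P=sl(W,(470,680,-350,-100),110,420)
for z in range(120,330,10):
    Q=P[(P[:,2]>=z)&(P[:,2]<z+10)]
    if len(Q): print(z,len(Q),np.round(Q.min(0)),np.round(Q.max(0)))
```

```text
2371
210 3 [145. 557. 218.] [166. 654. 220.]
220 28 [131. 553. 221.] [173. 660. 230.]
230 27 [135. 553. 230.] [171. 660. 240.]
240 33 [126. 553. 240.] [173. 659. 250.]
250 30 [130. 552. 251.] [172. 657. 260.]
260 34 [128. 550. 261.] [172. 658. 270.]
270 44 [133. 549. 270.] [173. 665. 279.]
280 48 [124. 548. 280.] [173. 663. 290.]
290 11 [141. 547. 290.] [176. 671. 300.]
300 70 [126. 521. 301.] [197. 684. 310.]
310 239 [135. 521. 310.] [199. 679. 320.]
320 216 [102. 516. 320.] [202. 686. 330.]
330 303 [102. 516. 330.] [202. 698. 340.]
340 562 [ 93. 515. 340.] [200. 698. 350.]
350 120 [131. 562. 350.] [173. 628. 360.]
360 100 [132. 563. 360.] [172. 627. 370.]
370 30 [151. 564. 370.] [179. 619. 380.]
380 100 [140. 561. 380.] [183. 634. 390.]
390 174 [130. 566. 390.] [187. 644. 400.]
400 125 [141. 572. 400.] [189. 644. 410.]
410 74 [155. 568. 410.] [189. 643. 420.]
150 1 [ 570. -217.  160.] [ 570. -217.  160.]
160 16 [ 561. -235.  163.] [ 583. -213.  169.]
170 24 [ 558. -231.  170.] [ 586. -212.  180.]
180 20 [ 562. -231.  180.] [ 584. -213.  190.]
190 18 [ 565. -236.  191.] [ 584. -212.  199.]
200 23 [ 565. -234.  201.] [ 584. -210.  210.]
210 20 [ 563. -236.  211.] [ 584. -208.  220.]
220 10 [ 574. -219.  220.] [ 583. -208.  227.]
230 3 [ 577. -210.  231.] [ 586. -200.  240.]
240 85 [ 545. -304.  240.] [ 607. -141.  250.]
250 145 [ 542. -307.  250.] [ 608. -141.  260.]
260 122 [ 544. -312.  260.] [ 609. -135.  270.]
270 132 [ 545. -313.  270.] [ 608. -133.  280.]
280 319 [ 541. -314.  280.] [ 608. -133.  290.]
290 66 [ 556. -241.  290.] [ 596. -181.  300.]
300 61 [ 552. -240.  300.] [ 595. -181.  310.]
310 38 [ 554. -232.  310.] [ 603. -180.  320.]
320 88 [ 541. -234.  320.] [ 606. -179.  330.]
```

```bash
python3 -m inch '[{"tx":0,"ty":0,"tz":0,"ax":0,"ay":0,"az":0,"jaw":0.6},{"tx":0,"ty":0,"tz":0,"ax":0,"ay":0,"az":0,"jaw":0.6},{"tx":0,"ty":0,"tz":0,"ax":0,"ay":0,"az":0,"jaw":0.6},{"tx":0,"ty":0,"tz":3,"ax":0,"ay":0,"az":0,"jaw":0.6},{"tx":0,"ty":0,"tz":3,"ax":0,"ay":0,"az":0,"jaw":0.6},{"tx":0,"ty":0,"tz":2,"ax":0,"ay":0,"az":0,"jaw":0.6},{"tx":0,"ty":0,"tz":1.3,"ax":0,"ay":0,"az":0,"jaw":0.6},{"tx":0,"ty":0,"tz":0,"ax":0,"ay":0,"az":0,"jaw":0},{"tx":0,"ty":0,"tz":0,"ax":0,"ay":0,"az":0,"jaw":0},{"tx":0,"ty":0,"tz":0,"ax":0,"ay":0,"az":0,"jaw":0},{"tx":0,"ty":0,"tz":0,"ax":0,"ay":0,"az":0,"jaw":0},{"tx":0,"ty":0,"tz":0,"ax":0,"ay":0,"az":0,"jaw":0}]'
python3 -m inch '[{"tx":0,"ty":0,"tz":0,"ax":0,"ay":0,"az":0,"jaw":0}]'
python3 -c "
from h import *
g(568,-223,32,-91.9)"
```

```text
t: 9.15
ee_pos: [569.4, -224.1, 32.8]
orientation: [-2.181, 2.26, -0.004]
ft_force: [0.0, -3.6, 2.2]
width: 19.6
t: 9.28
ee_pos: [569.5, -224.1, 32.8]
orientation: [-2.181, 2.26, -0.004]
ft_force: [0.4, -4.3, 3.6]
width: 19.7
yaw -92.04 shift cm [-0.1   0.16  0.08] az -0.14 shift after turn [-0.1   0.16  0.08] q6 1.21 F [ 0.4 -4.3  3.6] M [-0.83  0.18 -0.01] w 19.7 pos [ 569.5 -224.1   32.8] tilt [ 0.002 -0.001] t 9.3
```

```bash
python3 -m inch '[{"tx":0.05,"ty":0.76,"tz":-0.51,"ax":0,"ay":0,"az":0,"jaw":0},{"tx":0,"ty":0.84,"tz":-0.37,"ax":0,"ay":0,"az":0,"jaw":0},{"tx":0,"ty":0.89,"tz":-0.22,"ax":0,"ay":0,"az":0,"jaw":0},{"tx":0,"ty":0.92,"tz":-0.06,"ax":0,"ay":0,"az":0,"jaw":0},{"tx":0,"ty":0.91,"tz":0.10,"ax":0,"ay":0,"az":0,"jaw":0},{"tx":0,"ty":0.88,"tz":0.26,"ax":0,"ay":0,"az":0,"jaw":0}]'
python3 -m inch '[{"tx":0,"ty":0.82,"tz":0.41,"ax":0,"ay":0,"az":0,"jaw":0},{"tx":0,"ty":0.74,"tz":0.55,"ax":0,"ay":0,"az":0,"jaw":0},{"tx":0,"ty":0.63,"tz":0.67,"ax":0,"ay":0,"az":0,"jaw":0},{"tx":0,"ty":0.51,"tz":0.77,"ax":0,"ay":0,"az":0,"jaw":0},{"tx":0,"ty":0.37,"tz":0.84,"ax":0,"ay":0,"az":0,"jaw":0},{"tx":0,"ty":0.1,"tz":0.5,"ax":0,"ay":0,"az":0,"jaw":0}]'
python3 -c "
from h import *
g(568,-223,32,-91.9)"
```

```text
t: 10.02
ee_pos: [519.9, -222.8, 42.0]
orientation: [-2.179, 2.258, -0.01]
ft_force: [3.6, -2.2, 10.2]
width: 19.4
t: 10.78
ee_pos: [484.0, -221.4, 2.8]
orientation: [2.181, -2.259, -0.0]
ft_force: [-5.6, -8.1, 7.6]
width: 19.6
yaw -92.02 shift cm [-0.13 -8.4  -2.92] az -0.12 shift after turn [-0.12 -8.4  -2.92] q6 1.16 F [-5.6 -8.1  7.6] M [-1.33  0.99  0.04] w 19.6 pos [ 484.  -221.4    2.8] tilt [-0.001 -0.001] t 10.8
```

```bash
python3 -m inch '[{"tx":0,"ty":0,"tz":0,"ax":0,"ay":0,"az":0,"jaw":0.6},{"tx":0,"ty":0,"tz":0,"ax":0,"ay":0,"az":0,"jaw":0.6},{"tx":0,"ty":0,"tz":0,"ax":0,"ay":0,"az":0,"jaw":0.6},{"tx":0,"ty":0,"tz":-3,"ax":0,"ay":0,"az":0,"jaw":0.6},{"tx":0,"ty":0,"tz":-4,"ax":0,"ay":0,"az":0,"jaw":0.6},{"tx":-4,"ty":-3.5,"tz":0,"ax":0,"ay":0,"az":0,"jaw":0.6},{"tx":-4,"ty":-3.5,"tz":0,"ax":0,"ay":0,"az":0,"jaw":0.6},{"tx":0,"ty":0,"tz":0,"ax":0,"ay":0,"az":0,"jaw":0.6}]'
python3 - <<'E'
from h import *
g(557,-143.8,29.5,-91.9)
r=np.hypot(110,28);a0=np.arctan2(28,-110)
P=np.array([r*np.array([np.cos(a0-t),np.sin(a0-t)]) for t in np.linspace(0,1.88,23)])
for d in np.diff(P,axis=0): print('{"tx":0,"ty":%.2f,"tz":%.2f}'%(-d[0]/10,-d[1]/10))
E
```

```text
t: 11.78
ee_pos: [560.1, -141.0, 73.0]
orientation: [-2.185, 2.255, -0.002]
ft_force: [-1.2, -0.0, 0.1]
width: 52.7
yaw -91.81 shift cm [0.29 0.31 4.34] az 0.09 shift after turn [0.29 0.31 4.34] q6 1.33 F [-1.2 -0.   0.1] M [-0.    0.21 -0.  ] w 52.7 pos [ 560.1 -141.    73. ] tilt [ 0.002 -0.   ] t 11.8
{"tx":0,"ty":-0.28,"tz":-0.93}
{"tx":0,"ty":-0.36,"tz":-0.90}
{"tx":0,"ty":-0.43,"tz":-0.87}
{"tx":0,"ty":-0.51,"tz":-0.83}
{"tx":0,"ty":-0.57,"tz":-0.78}
{"tx":0,"ty":-0.64,"tz":-0.73}
{"tx":0,"ty":-0.70,"tz":-0.67}
{"tx":0,"ty":-0.75,"tz":-0.61}
{"tx":0,"ty":-0.80,"tz":-0.54}
{"tx":0,"ty":-0.85,"tz":-0.47}
{"tx":0,"ty":-0.88,"tz":-0.40}
{"tx":0,"ty":-0.91,"tz":-0.32}
{"tx":0,"ty":-0.94,"tz":-0.24}
{"tx":0,"ty":-0.96,"tz":-0.16}
{"tx":0,"ty":-0.97,"tz":-0.08}
{"tx":0,"ty":-0.97,"tz":0.00}
{"tx":0,"ty":-0.97,"tz":0.09}
{"tx":0,"ty":-0.96,"tz":0.17}
{"tx":0,"ty":-0.94,"tz":0.25}
{"tx":0,"ty":-0.91,"tz":0.33}
{"tx":0,"ty":-0.88,"tz":0.40}
{"tx":0,"ty":-0.84,"tz":0.48}
```

```bash
python3 -m inch '[{"tx":0.3,"ty":0.3,"tz":2.2,"ax":0,"ay":0,"az":0,"jaw":0.6},{"tx":0,"ty":0,"tz":2.1,"ax":0,"ay":0,"az":0,"jaw":0.6},{"tx":0,"ty":0,"tz":0,"ax":0,"ay":0,"az":0,"jaw":0},{"tx":0,"ty":0,"tz":0,"ax":0,"ay":0,"az":0,"jaw":0},{"tx":0,"ty":0,"tz":0,"ax":0,"ay":0,"az":0,"jaw":0},{"tx":0,"ty":0,"tz":0,"ax":0,"ay":0,"az":0,"jaw":0},{"tx":0,"ty":0,"tz":0,"ax":0,"ay":0,"az":0,"jaw":0},{"tx":0,"ty":0,"tz":0,"ax":0,"ay":0,"az":0,"jaw":0}]'
python3 -m inch '[{"tx":0,"ty":-0.28,"tz":-0.93,"ax":0,"ay":0,"az":0,"jaw":0},{"tx":0,"ty":-0.36,"tz":-0.9,"ax":0,"ay":0,"az":0,"jaw":0}]'
python3 -c "
from h import *
g(557,-143.8,29.5,-91.9)"
```

```text
t: 12.78
ee_pos: [555.1, -144.0, 30.4]
orientation: [-2.179, 2.26, 0.002]
ft_force: [2.4, 12.2, 3.7]
width: 19.6
t: 13.02
ee_pos: [560.3, -144.1, 47.5]
orientation: [-2.181, 2.26, 0.005]
ft_force: [3.7, 9.9, -8.5]
width: 19.5
yaw -92.05 shift cm [-0.01  0.33  1.8 ] az -0.15 shift after turn [-0.01  0.33  1.8 ] q6 1.33 F [ 3.7  9.9 -8.5] M [ 1.59 -0.12  0.06] w 19.5 pos [ 560.3 -144.1   47.5] tilt [-0.002  0.003] t 13.0
```

```bash
python3 -m inch '[{"tx":-0.1,"ty":-0.43,"tz":-0.87,"ax":0,"ay":0,"az":0,"jaw":0},{"tx":0,"ty":-0.51,"tz":-0.83,"ax":0,"ay":0,"az":0,"jaw":0},{"tx":0,"ty":-0.57,"tz":-0.78,"ax":0,"ay":0,"az":0,"jaw":0},{"tx":0,"ty":-0.64,"tz":-0.73,"ax":0,"ay":0,"az":0,"jaw":0},{"tx":0,"ty":-0.7,"tz":-0.67,"ax":0,"ay":0,"az":0,"jaw":0},{"tx":0,"ty":-0.75,"tz":-0.61,"ax":0,"ay":0,"az":0,"jaw":0},{"tx":0,"ty":-0.8,"tz":-0.54,"ax":0,"ay":0,"az":0,"jaw":0},{"tx":0,"ty":-0.85,"tz":-0.47,"ax":0,"ay":0,"az":0,"jaw":0},{"tx":0,"ty":-0.88,"tz":-0.4,"ax":0,"ay":0,"az":0,"jaw":0},{"tx":0,"ty":-0.91,"tz":-0.32,"ax":0,"ay":0,"az":0,"jaw":0}]'
python3 -m inch '[{"tx":0,"ty":-0.94,"tz":-0.24,"ax":0,"ay":0,"az":0,"jaw":0},{"tx":0,"ty":-0.96,"tz":-0.16,"ax":0,"ay":0,"az":0,"jaw":0},{"tx":0,"ty":-0.97,"tz":-0.08,"ax":0,"ay":0,"az":0,"jaw":0},{"tx":0,"ty":-0.97,"tz":0,"ax":0,"ay":0,"az":0,"jaw":0},{"tx":0,"ty":-0.97,"tz":0.09,"ax":0,"ay":0,"az":0,"jaw":0},{"tx":0,"ty":-0.96,"tz":0.17,"ax":0,"ay":0,"az":0,"jaw":0},{"tx":0,"ty":-0.94,"tz":0.25,"ax":0,"ay":0,"az":0,"jaw":0},{"tx":0,"ty":-0.91,"tz":0.33,"ax":0,"ay":0,"az":0,"jaw":0},{"tx":0,"ty":-0.88,"tz":0.4,"ax":0,"ay":0,"az":0,"jaw":0}]'
python3 -c "
from h import *
g(557,-143.8,29.5,-91.9)"
```

```text
t: 14.28
ee_pos: [629.0, -146.1, 109.7]
orientation: [2.18, -2.259, -0.009]
ft_force: [-5.3, 7.9, -0.8]
width: 19.8
t: 15.4
ee_pos: [718.3, -148.8, 105.2]
orientation: [-2.179, 2.258, -0.001]
ft_force: [0.0, 9.9, 9.9]
width: 19.4
yaw -92.04 shift cm [ 0.09 16.16  7.52] az -0.14 shift after turn [ 0.05 16.16  7.52] q6 1.38 F [0.  9.9 9.9] M [ 1.61  0.35 -0.04] w 19.4 pos [ 718.3 -148.8  105.2] tilt [0.004 0.002] t 15.4
```

```bash
python3 -m inch '[{"tx":0,"ty":0,"tz":0,"ax":0,"ay":0,"az":0,"jaw":0.6},{"tx":0,"ty":0,"tz":0,"ax":0,"ay":0,"az":0,"jaw":0.6},{"tx":0,"ty":0,"tz":0,"ax":0,"ay":0,"az":0,"jaw":0.6},{"tx":0,"ty":0,"tz":-5,"ax":0,"ay":0,"az":0,"jaw":0.6},{"tx":0,"ty":0,"tz":-5,"ax":0,"ay":0,"az":0,"jaw":0.6},{"tx":-2.65,"ty":4.9,"tz":0,"ax":0,"ay":0,"az":0,"jaw":0.6},{"tx":-2.65,"ty":4.9,"tz":0,"ax":0,"ay":0,"az":0,"jaw":0.6},{"tx":-2.65,"ty":4.9,"tz":0,"ax":0,"ay":0,"az":0,"jaw":0.6},{"tx":-2.65,"ty":4.9,"tz":0,"ax":0,"ay":0,"az":0,"jaw":0.6},{"tx":-2.65,"ty":4.9,"tz":0,"ax":0,"ay":0,"az":0,"jaw":0.6},{"tx":-2.65,"ty":4.9,"tz":0,"ax":0,"ay":0,"az":0,"jaw":0.6},{"tx":0,"ty":0,"tz":0,"ax":0,"ay":0,"az":0,"jaw":0.6}]'
python3 - <<'E'
from h import *
st()
ims=[]
for n in('top','scene'):
    im,d=viewer.get_image(n); W=cloud(n,d); np.save(n+'1.npy',d); save(n+'1.png',im); ims.append(im)
    for th in ['storey1_mid']:
        for m in masks_of(n,th)[:5]:
            w=W[m['pixels']]; print(th,round(m['score'],2),np.round(m['location']),m['pixels'].sum(),np.round(np.nanmedian(w,0)),np.round(np.nanmax(w[:,2])))
a=cv2.resize(ims[0][140:240,320:440],(480,400),interpolation=cv2.INTER_CUBIC); b=cv2.resize(ims[1][130:250,210:310],(320,384),interpolation=cv2.INTER_CUBIC); b=np.vstack([b,np.zeros((16,320,3),np.uint8)])
save('c.png',np.hstack([a,b]))
E
```

```text
t: 16.9
ee_pos: [424.8, 19.3, 202.4]
orientation: [2.183, -2.258, -0.002]
ft_force: [0.8, -0.8, 0.9]
width: 52.5
t 16.9 pos [424.8  19.3 202.4] xaxis [-0.034 -0.999  0.   ] z [-0.002 -0.    -1.   ] F [ 0.8 -0.8  0.9] w 52.5
storey1_mid 0.89 [341. 184.] 557 [ 599. -118.   37.] 53.0
storey1_mid 0.58 [289. 220.] 259 [ 604. -113.   36.] 128.0
storey1_mid 0.58 [285. 208.] 77 [ 576. -173.   35.] 40.0
storey1_mid 0.53 [436. 252.] 347 [576. 373. 187.] 191.0
```

View pics/c.png

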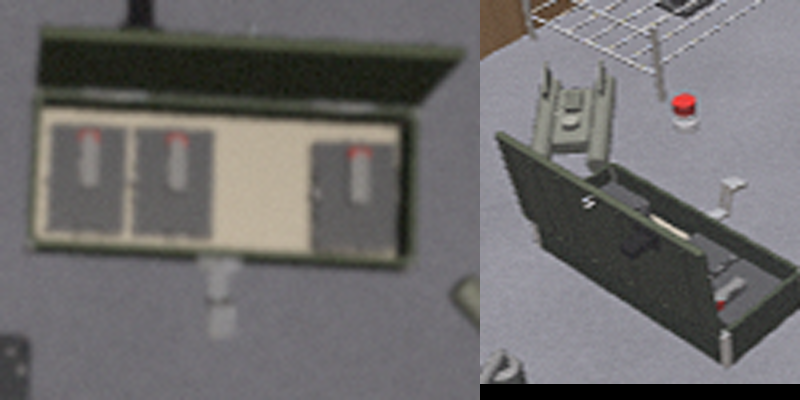

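```bash
cat > seg.py <<'E'
from h import *
def ray(n,uv,z):
    K,Rm,t=cal(n); c=-Rm.T@t; d=Rm.T@np.linalg.inv(K)@np.array([uv[0],uv[1],1.]); return c+d*(z-c[2])/d[2]
def key(n,im,W,box,zlo,zhi,ztop):
    "key centre & axis by bright/red pixels in an image box on the deck, cast to height ztop"
    hsv=cv2.cvtColor(im,cv2.COLOR_RGB2HSV).astype(int); 
    red=((hsv[...,0]<10)|(hsv[...,0]>170))&(hsv[...,1]>70)
    x0,x1,y0,y1=box; inb=(W[...,0]>x0)&(W[...,0]<x1)&(W[...,1]>y0)&(W[...,1]<y1)&(W[...,2]>zlo)&(W[...,2]<zhi)
    deck=np.median(hsv[...,2][inb]); k=inb&((hsv[...,2]>deck+25)|red)
    nl,lab,stt,_=cv2.connectedComponentsWithStats(k.astype(np.uint8)); i=1+np.argmax(stt[1:,4]); k=lab==i
    v,u=np.nonzero(k); P=np.array([ray(n,(a,b),ztop) for a,b in zip(u,v)]); r=red[v,u]
    c,s,a=cv2.minAreaRect(P[:,:2].astype(np.float32))
    pc=P[:,:2].mean(0); ev,V=np.linalg.eigh(np.cov(P[:,:2].T)); ax=V[:,1]
    rc=P[r][:,:2].mean(0) if r.any() else pc
    if ax@(rc-pc)<0: ax=-ax
    return k,pc,np.array(c),np.round(s,1),np.degrees(np.arctan2(ax[1],ax[0])),r.sum()
E
python3 - <<'E'
from seg import *
n='top'; d=np.load('top1.npy'); im=cv2.imread('pics/top1.png')[:,:,::-1]; W=cloud(n,d)
for lab,box in (('A',(555,645,-155,-85)),('B',(555,645,-225,-157)),('C',(550,645,-378,-308))):
    k,pc,c,s,a,r=key(n,im,W,box,25,60,48)
    D=sl(W,box,31,42); print(lab,'key mean',np.round(pc,1),'rect',np.round(c,1),s,'yaw',round(a,1),'red',r,'n',k.sum(),'| deck rect',*rect(D), 'decky',np.round(D.mean(0),1),'keyz',np.round(np.nanmedian(W[k][:,2]),1))
d=np.load('top0.npy'); im=cv2.imread('pics/top0.png')[:,:,::-1]; W=cloud(n,d); box=(555,670,75,170)
k,pc,c,s,a,r=key(n,im,W,box,15,60,37); D=sl(W,box,19,29); print('plinth key',np.round(pc,1),np.round(c,1),s,round(a,1),r,k.sum(),np.nanmedian(W[k][:,2]),'| deck',*rect(D))
E
```

```text
A key mean [ 621.3 -117.9] rect [ 619.7 -115.5] [44.8 19. ] yaw 2.3 red 4 n 56 | deck rect [ 601.5 -121.1] [86.9 67. ] 1.0 decky [ 598.9 -118.8   36.6] keyz 47.2
B key mean [ 620.4 -188.1] rect [ 618.2 -187.9] [44.9 12.6] yaw -1.1 red 7 n 50 | deck rect [ 600.2 -187.8] [87.4 61.3] 0.4 decky [ 597.6 -187.3   36.4] keyz 48.1
C key mean [ 611.9 -331.3] rect [ 611.9 -331.6] [44.6 15.8] yaw -0.2 red 10 n 62 | deck rect [ 595. -341.] [63.6 89.9] 89.7 decky [ 591.3 -337.9   36.7] keyz 47.2
plinth key [627.5 130.2] [627.1 130.5] [42.7 14.2] 16.7 2 50 37.59477709151828 | deck [612.2 124. ] [103.5  79.3] 16.4
```

Run:
```python
from h import *
n='top'; d=np.load('top1.npy'); im=cv2.imread('pics/top1.png')[:,:,::-1]; W=cloud(n,d)
for u in (341,364): # columns through A, B
    print('col',u); print([(v,*np.round(W[v,u]).astype(int).tolist(),int(im[v,u].max()),int(im[v,u,0])-int(im[v,u,2])) for v in range(164,206)])
print('row 192',[(u,*np.round(W[192,u]).astype(int).tolist(),int(im[192,u].max()),int(im[192,u,0])-int(im[192,u,2])) for u in range(328,424)])
```

```text
col 341
[(164, 664, -114, 51, 75, 8), (165, 660, -114, 53, 50, 8), (166, 661, -115, 35, 54, 8), (167, 661, -116, 21, 114, 22), (168, 660, -117, 6, 157, 28), (169, 657, -117, 7, 177, 30), (170, 654, -117, 4, 157, 22), (171, 645, -116, 35, 130, 19), (172, 641, -115, 40, 128, 32), (173, 635, -115, 49, 138, 31), (174, 632, -115, 48, 139, 18), (175, 629, -115, 51, 137, 12), (176, 626, -115, 49, 136, 7), (177, 622, -115, 52, 137, 7), (178, 620, -115, 47, 135, 6), (179, 616, -115, 48, 135, 8), (180, 613, -116, 47, 139, 8), (181, 610, -116, 47, 135, 6), (182, 607, -116, 47, 137, 6), (183, 603, -115, 53, 135, 7), (184, 601, -116, 46, 138, 7), (185, 597, -116, 47, 132, 7), (186, 594, -116, 50, 117, 7), (187, 592, -116, 42, 97, 2), (188, 589, -116, 38, 97, 2), (189, 586, -117, 37, 95, 2), (190, 583, -117, 37, 98, 2), (191, 580, -117, 36, 99, 4), (192, 577, -117, 37, 98, 2), (193, 574, -117, 33, 98, 1), (194, 570, -117, 38, 102, 3), (195, 567, -117, 34, 98, 2), (196, 564, -117, 32, 100, 3), (197, 561, -117, 33, 113, 8), (198, 558, -117, 30, 140, 17), (199, 558, -119, 6, 147, 21), (200, 555, -119
[... 3692 characters left out ...]
1), (402, 581, -309, 41, 95, 3), (403, 581, -313, 38, 95, 2), (404, 582, -317, 34, 93, 2), (405, 581, -319, 39, 91, 2), (406, 581, -322, 38, 96, 2), (407, 581, -326, 38, 94, 2), (408, 582, -329, 36, 93, 4), (409, 582, -332, 37, 93, 4), (410, 582, -336, 35, 94, 2), (411, 582, -339, 36, 97, 3), (412, 582, -342, 37, 95, 1), (413, 582, -345, 36, 96, 5), (414, 582, -347, 39, 94, 2), (415, 582, -351, 38, 93, 2), (416, 582, -354, 40, 94, 1), (417, 582, -357, 37, 91, 2), (418, 582, -360, 37, 86, 2), (419, 587, -371, 7, 59, 4), (420, 585, -372, 18, 33, 2), (421, 583, -371, 34, 28, 8), (422, 581, -370, 49, 62, 8), (423, 581, -373, 51, 83, 7)]<stdin>:5: RuntimeWarning: invalid value encountered in cast
```

```bash
python3 -m inch '[{"tx":3.28,"ty":-4.63,"tz":0,"ax":0,"ay":0,"az":0,"jaw":0.35},{"tx":3.28,"ty":-4.63,"tz":0,"ax":0,"ay":0,"az":0,"jaw":0.35},{"tx":3.28,"ty":-4.63,"tz":1,"ax":0,"ay":0,"az":0,"jaw":0.35},{"tx":3.28,"ty":-4.63,"tz":2,"ax":0,"ay":0,"az":0,"jaw":0.35},{"tx":0,"ty":0,"tz":3,"ax":0,"ay":0,"az":-1.5,"jaw":0.35},{"tx":0,"ty":0,"tz":3,"ax":0,"ay":0,"az":0,"jaw":0.35},{"tx":0,"ty":0,"tz":3,"ax":0,"ay":0,"az":0,"jaw":0.35},{"tx":0,"ty":0,"tz":3,"ax":0,"ay":0,"az":0,"jaw":0.35},{"tx":0,"ty":0,"tz":2,"ax":0,"ay":0,"az":0,"jaw":0.35},{"tx":0,"ty":0,"tz":0,"ax":0,"ay":0,"az":0,"jaw":0.35}]'
python3 -c "
from h import *
g(605.5,-118,5,-90.5)"
```

```text
t: 18.35
ee_pos: [607.8, -119.6, 30.6]
orientation: [2.209, -2.231, -0.004]
ft_force: [0.4, 0.4, -0.6]
width: 30.7
yaw -90.58 shift cm [-0.16  0.23  2.56] az -0.08 shift after turn [-0.16  0.22  2.56] q6 1.37 F [ 0.4  0.4 -0.6] M [-0.02  0.13 -0.  ] w 30.7 pos [ 607.8 -119.6   30.6] tilt [-0.003  0.001] t 18.4
```

```bash
python3 -m inch '[{"tx":-0.16,"ty":0.22,"tz":1.5,"ax":0,"ay":0,"az":0,"jaw":0.35},{"tx":0,"ty":0,"tz":1,"ax":0,"ay":0,"az":0,"jaw":0.35},{"tx":0,"ty":0,"tz":0,"ax":0,"ay":0,"az":0,"jaw":0},{"tx":0,"ty":0,"tz":0,"ax":0,"ay":0,"az":0,"jaw":0},{"tx":0,"ty":0,"tz":0,"ax":0,"ay":0,"az":0,"jaw":0},{"tx":0,"ty":0,"tz":0,"ax":0,"ay":0,"az":0,"jaw":0},{"tx":0,"ty":0,"tz":0,"ax":0,"ay":0,"az":0,"jaw":0}]'
python3 -c "
from h import *
for i in range(3): g(605.5,-118,5,-90.5)"
python3 -m inch '[{"tx":0,"ty":0,"tz":-3,"ax":0,"ay":0,"az":0,"jaw":0},{"tx":0,"ty":0,"tz":-5,"ax":0,"ay":0,"az":0,"jaw":0},{"tx":0,"ty":0,"tz":-5,"ax":0,"ay":0,"az":0,"jaw":0},{"tx":0,"ty":0,"tz":0,"ax":0,"ay":0,"az":0,"jaw":0}]'
python3 -c "
from h import *
g(614.1,124.6,24,-73.2)
im,d=viewer.get_image('scene'); W=cloud('scene',d); P=sl(W,(540,700,-200,-50),95,190)
D=P[(P[:,2]<150)]; print(len(D),rect(D),np.round(D.min(0)),np.round(D.max(0)))"
```

```text
t: 19.23
ee_pos: [606.7, -117.7, 7.8]
orientation: [-2.211, 2.232, -0.001]
ft_force: [-0.6, -0.7, 1.5]
width: 13.2
yaw -90.54 shift cm [0.03 0.12 0.28] az -0.04 shift after turn [0.03 0.12 0.28] q6 1.37 F [-0.6 -0.7  1.5] M [ 0.03  0.21 -0.02] w 13.2 pos [ 606.7 -117.7    7.8] tilt [ 0.001 -0.   ] t 19.2
yaw -90.54 shift cm [0.03 0.12 0.28] az -0.04 shift after turn [0.03 0.12 0.28] q6 1.37 F [-0.6 -0.7  1.5] M [ 0.03  0.21 -0.02] w 13.2 pos [ 606.7 -117.7    7.8] tilt [ 0.001 -0.   ] t 19.2
yaw -90.54 shift cm [0.03 0.12 0.28] az -0.04 shift after turn [0.03 0.12 0.28] q6 1.37 F [-0.6 -0.7  1.5] M [ 0.03  0.21 -0.02] w 13.2 pos [ 606.7 -117.7    7.8] tilt [ 0.001 -0.   ] t 19.2
t: 19.73
ee_pos: [609.5, -118.3, 141.9]
orientation: [-2.208, 2.229, -0.011]
ft_force: [-0.1, 0.2, -1.4]
width: 12.7
yaw -90.54 shift cm [-24.31  -0.14  11.75] az -17.34 shift after turn [-23.16  -7.38  11.75] q6 1.37 F [-0.1  0.2 -1.4] M [ 0.03  0.16 -0.07] w 12.7 pos [ 609.5 -118.3  141.9] tilt [ 0.008 -0.002] t 19.7
332 (array([ 658.3, -110.6]), array([ 91.6, 163.3]), 46.7) [ 568. -200.   95.] [692. -75. 150.]
```

```bash
python3 -m inch '[{"tx":0,"ty":0,"tz":0,"ax":0,"ay":0,"az":-8.67,"jaw":0},{"tx":0,"ty":0,"tz":0,"ax":0,"ay":0,"az":-8.67,"jaw":0},{"tx":-4.63,"ty":-1.48,"tz":0,"ax":0,"ay":0,"az":0,"jaw":0},{"tx":-4.63,"ty":-1.48,"tz":0,"ax":0,"ay":0,"az":0,"jaw":0},{"tx":-4.63,"ty":-1.48,"tz":1,"ax":0,"ay":0,"az":0,"jaw":0},{"tx":-4.63,"ty":-1.48,"tz":2,"ax":0,"ay":0,"az":0,"jaw":0},{"tx":-4.63,"ty":-1.48,"tz":2,"ax":0,"ay":0,"az":0,"jaw":0},{"tx":0,"ty":0,"tz":2,"ax":0,"ay":0,"az":0,"jaw":0},{"tx":0,"ty":0,"tz":0,"ax":0,"ay":0,"az":0,"jaw":0},{"tx":0,"ty":0,"tz":0,"ax":0,"ay":0,"az":0,"jaw":0},{"tx":0,"ty":0,"tz":0,"ax":0,"ay":0,"az":0,"jaw":0}]'
python3 -c "
from h import *
g(614.1,124.6,24,-73.2)
im,d=viewer.get_image('scene'); W=cloud('scene',d)
save('d.png',cv2.resize(im[190:310,270:430],(800,600),interpolation=cv2.INTER_CUBIC))
D=sl(W,(540,700,50,200),60,98); print(len(D),rect(D),np.round(D.min(0)),np.round(D.max(0)))"
```

```text
t: 21.15
ee_pos: [611.0, 124.3, 68.2]
orientation: [-2.52, 1.875, -0.001]
ft_force: [0.4, -1.0, -0.1]
width: 12.8
yaw -73.29 shift cm [ 0.06 -0.3   4.42] az -0.09 shift after turn [ 0.06 -0.3   4.42] q6 1.46 F [ 0.4 -1.  -0.1] M [-0.05  0.06  0.02] w 12.8 pos [611.  124.3  68.2] tilt [0.001 0.   ] t 21.1
432 (array([611.5, 122.8]), array([87.5, 67.2]), 19.5) [560.  89.  63.] [660. 165.  98.]
```

View pics/d.png

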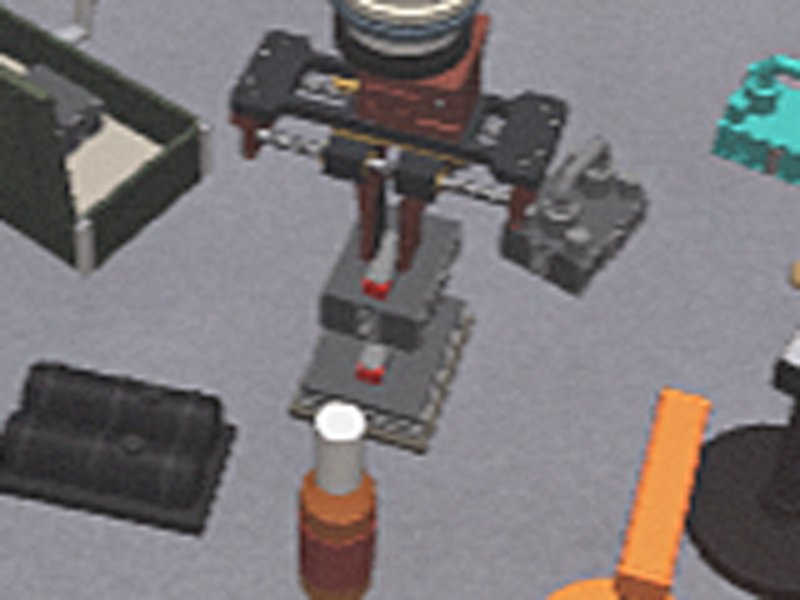

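```bash
cat > red.py <<'E'
from seg import *
def reds(n,im,u0,u1,v0,v1):
    f=im.astype(float); w=np.clip(f[...,0]-np.maximum(f[...,1],f[...,2])-12,0,None); m=np.zeros(w.shape,bool); m[v0:v1,u0:u1]=w[v0:v1,u0:u1]>12
    nl,lab,stt,_=cv2.connectedComponentsWithStats(m.astype(np.uint8)); out=[]
    for i in range(1,nl):
        if stt[i,4]<4: continue
        v,u=np.nonzero(cv2.dilate((lab==i).astype(np.uint8),np.ones((3,3)))); ww=w[v,u]; out.append(((u*ww).sum()/ww.sum(),(v*ww).sum()/ww.sum(),stt[i,4]))
    return out
E
python3 - <<'E'
from red import *
im,d=viewer.get_image('scene'); r=reds('scene',im,325,375,235,275); print(np.round(r,2))
a=np.deg2rad(16.8); A=np.array([[np.cos(a),np.sin(a)],[-np.sin(a),np.cos(a)]])
for z1 in (102,104): 
    P1=ray('scene',r[0][:2],z1); P2=ray('scene',r[1][:2],z1-71.4); print(np.round(P1,1),np.round(P2,1),'held-plinth in plinth axes',np.round(A@(P1-P2)[:2],1))
E
```

```text
[[342.97 237.61   7.  ]
 [351.15 238.06  15.  ]
 [344.73 247.15  21.  ]
 [343.62 264.26  19.  ]]
[611.3 106.7 102. ] [541.3  92.3  30.6] held-plinth in plinth axes [71.3 -6.5]
[612.9 107.7 104. ] [542.8  93.3  32.6] held-plinth in plinth axes [71.2 -6.4]
```

Run:
```python
from red import *
r=[(344.73,247.15),(343.62,264.26)]
a=np.deg2rad(16.8); A=np.array([[np.cos(a),np.sin(a)],[-np.sin(a),np.cos(a)]])
for z1 in (102,104): 
    P1=ray('scene',r[0],z1); P2=ray('scene',r[1],z1-71.4); print(np.round(P1,1),np.round(P2,1),'held-plinth in plinth axes',np.round(A@(P1-P2)[:2],1))
W=cloud('scene',viewer.get_image('scene')[1])
for v in range(244,268,2): print(v,np.round(W[v,343:347]).tolist())
```

```text
[639.2 132.6 102. ] [644.4 134.9  30.6] held-plinth in plinth axes [-5.7 -0.7]
[640.7 133.6 104. ] [645.8 135.8  32.6] held-plinth in plinth axes [-5.5 -0.6]
244 [[636.0, 124.0, 107.0], [634.0, 126.0, 107.0], [632.0, 128.0, 106.0], [632.0, 132.0, 109.0]]
246 [[642.0, 128.0, 106.0], [641.0, 131.0, 108.0], [641.0, 134.0, 110.0], [639.0, 137.0, 110.0]]
248 [[644.0, 130.0, 101.0], [640.0, 131.0, 98.0], [644.0, 137.0, 105.0], [641.0, 138.0, 104.0]]
250 [[648.0, 133.0, 98.0], [647.0, 136.0, 99.0], [643.0, 136.0, 95.0], [640.0, 138.0, 93.0]]
252 [[651.0, 135.0, 94.0], [648.0, 136.0, 91.0], [649.0, 141.0, 96.0], [647.0, 143.0, 95.0]]
254 [[649.0, 134.0, 82.0], [650.0, 138.0, 86.0], [650.0, 142.0, 88.0], [646.0, 143.0, 86.0]]
256 [[648.0, 134.0, 72.0], [650.0, 139.0, 77.0], [650.0, 142.0, 79.0], [647.0, 144.0, 78.0]]
258 [[630.0, 122.0, 36.0], [649.0, 139.0, 67.0], [648.0, 141.0, 67.0], [648.0, 145.0, 70.0]]
260 [[638.0, 128.0, 39.0], [634.0, 129.0, 37.0], [633.0, 132.0, 38.0], [627.0, 131.0, 31.0]]
262 [[645.0, 133.0, 41.0], [638.0, 132.0, 33.0], [638.0, 136.0, 36.0], [634.0, 137.0, 33.0]]
264 [[648.0, 135.0, 35.0], [647.0, 138.0, 37.0], [643.0, 139.0, 33.0], [634.0, 136.0, 22.0]]
266 [[648.0, 136.0, 27.0], [646.0, 138.0, 26.0], [644.0, 140.0, 25.0], [641.0, 142.0, 24.0]]
```

```bash
python3 -m inch '[{"tx":-0.05,"ty":-0.5,"tz":1,"ax":0,"ay":0,"az":0,"jaw":0},{"tx":0,"ty":0,"tz":1,"ax":0,"ay":0,"az":0,"jaw":0},{"tx":0,"ty":0,"tz":0.8,"ax":0,"ay":0,"az":0,"jaw":0},{"tx":0,"ty":0,"tz":0,"ax":0,"ay":0,"az":0,"jaw":0},{"tx":0,"ty":0,"tz":0.3,"ax":0,"ay":0,"az":0,"jaw":0},{"tx":0,"ty":0,"tz":0.3,"ax":0,"ay":0,"az":0,"jaw":0},{"tx":0,"ty":0,"tz":0,"ax":0,"ay":0,"az":0,"jaw":0}]'
python3 -c "
from h import *
g(614.1,124.6,27,-73.2)"
```

```text
t: 22.18
ee_pos: [615.4, 127.2, 33.7]
orientation: [-2.522, 1.873, -0.001]
ft_force: [0.8, -0.6, -0.2]
width: 12.8
yaw -73.19 shift cm [0.21 0.2  0.67] az 0.01 shift after turn [0.21 0.2  0.67] q6 1.46 F [ 0.8 -0.6 -0.2] M [-0.29 -0.04  0.02] w 12.8 pos [615.4 127.2  33.7] tilt [ 0.001 -0.   ] t 22.2
```

```bash
python3 -m inch '[{"tx":0,"ty":0,"tz":0.3,"ax":0,"ay":0,"az":0,"jaw":0},{"tx":0,"ty":0,"tz":0.2,"ax":0,"ay":0,"az":0,"jaw":0},{"tx":0,"ty":0,"tz":0,"ax":0,"ay":0,"az":0,"jaw":0}]'
python3 -m inch '[{"tx":0,"ty":0,"tz":0.2,"ax":0,"ay":0,"az":0,"jaw":0},{"tx":0,"ty":0,"tz":0.1,"ax":0,"ay":0,"az":0,"jaw":0},{"tx":0,"ty":0,"tz":0,"ax":0,"ay":0,"az":0,"jaw":0}]'
python3 -c "
from h import *
g(614.1,124.6,27,-73.2)"
```

```text
t: 22.55
ee_pos: [614.9, 127.1, 28.1]
orientation: [2.522, -1.873, -0.0]
ft_force: [1.9, -1.9, -1.4]
width: 12.6
t: 22.92
ee_pos: [615.4, 126.7, 26.7]
orientation: [2.522, -1.873, 0.001]
ft_force: [-2.2, -5.4, 9.7]
width: 13.2
yaw -73.19 shift cm [ 0.17  0.18 -0.03] az 0.01 shift after turn [ 0.17  0.18 -0.03] q6 1.46 F [-2.2 -5.4  9.7] M [-0.88  0.58  0.03] w 13.2 pos [615.4 126.7  26.7] tilt [ 0.001 -0.001] t 22.9
```

```bash
python3 -m inch '[{"tx":0,"ty":0,"tz":0,"ax":0,"ay":0,"az":0,"jaw":0.35},{"tx":0,"ty":0,"tz":0,"ax":0,"ay":0,"az":0,"jaw":0.35},{"tx":0,"ty":0,"tz":0,"ax":0,"ay":0,"az":0,"jaw":0.35},{"tx":0,"ty":0,"tz":-3,"ax":0,"ay":0,"az":0,"jaw":0.35},{"tx":0,"ty":0,"tz":-5,"ax":0,"ay":0,"az":0,"jaw":0.35},{"tx":0,"ty":0,"tz":-5,"ax":0,"ay":0,"az":8.9,"jaw":0.35},{"tx":0,"ty":0,"tz":0,"ax":0,"ay":0,"az":8.9,"jaw":0.35},{"tx":0,"ty":0,"tz":0,"ax":0,"ay":0,"az":0,"jaw":0.35}]'
python3 - <<'E'
from h import *
g(607.3,-188,8,-91)
n='top'; im,d=viewer.get_image(n); W=cloud(n,d); np.save('top2.npy',d); save('top2.png',im)
for lab,box in (('B',(580,655,-215,-160)),('C',(575,650,-358,-305))):
    P=sl(W,box,43.5,56); print(lab,len(P),np.round(P.mean(0),1),rect(P))
for u in (364,409): print([(v,*np.round(W[v,u]).astype(int).tolist(),int(im[v,u].max())) for v in list(range(170,180))+list(range(184,192))])
im2,d2=viewer.get_image('scene'); W=cloud('scene',d2); D=sl(W,(540,690,50,200),46,60); print('tower deck',len(D),np.median(D[:,2]),rect(D)); P=sl(W,(540,690,60,190),62,75); print('key',len(P),P.mean(0),rect(P))
E
```

```text
t: 23.92
ee_pos: [615.0, 127.4, 155.8]
orientation: [-2.203, 2.239, -0.0]
ft_force: [-0.4, -0.7, 0.0]
width: 30.8
yaw -90.91 shift cm [31.55  0.27 14.78] az 0.09 shift after turn [31.56  0.22 14.78] q6 1.77 F [-0.4 -0.7  0. ] M [-0.01  0.15  0.02] w 30.8 pos [615.  127.4 155.8] tilt [0. 0.] t 23.9
B 64 [ 613.  -188.    48.2] (array([ 612.5, -188.1]), array([45.2, 13.2]), 0.2)
C 56 [ 605.6 -330.8   48.2] (array([ 606.7, -322.8]), array([38. , 46.5]), 86.4)
[(170, 655, -192, 6, 165), (171, 652, -192, 7, 153), (172, 644, -190, 31, 127), (173, 640, -189, 32, 132), (174, 634, -188, 47, 142), (175, 631, -188, 50, 137), (176, 627, -188, 50, 137), (177, 624, -188, 51, 135), (178, 622, -188, 44, 133), (179, 617, -187, 52, 134), (184, 602, -188, 46, 135), (185, 599, -188, 50, 136), (186, 596, -188, 48, 132), (187, 592, -188, 49, 111), (188, 591, -189, 37, 94), (189, 588, -190, 35, 95), (190, 584, -189, 39, 96), (191, 581, -189, 40, 97)]
[(170, 654, -334, 28, 74), (171, 654, -338, 14, 133), (172, 652, -339, 8, 168), (173, 649, -339, 6, 174), (174, 645, -339, 9, 162), (175, 641, -338, 12, 134), (176, 634, -333, 32, 120), (177, 630, -332, 37, 135), (178, 624, -329, 52, 143), (179, 621, -329, 49, 139), (184, 605, -329, 50, 132), (185, 603, -331, 43, 134), (186, 599, -329, 49, 132), (187, 596, -330, 47, 131), (188, 594, -331, 43, 136), (189, 589, -329, 51, 130), (190, 586, -329, 50, 110), (191, 583, -329, 49, 91)]
tower deck 414 54.21977581944577 (array([614.2, 125.1]), array([88.6, 65.6]), 17.4)
key 54 [628.24207494 129.11812926  66.17557394] (array([626.5, 128.4]), array([44. , 14.1]), 17.5)
```

```bash
python3 -m inch '[{"tx":5.26,"ty":0.06,"tz":0,"ax":0,"ay":0,"az":0,"jaw":0.35},{"tx":5.26,"ty":0.06,"tz":0,"ax":0,"ay":0,"az":0,"jaw":0.35},{"tx":5.26,"ty":0.06,"tz":0,"ax":0,"ay":0,"az":0,"jaw":0.35},{"tx":5.26,"ty":0.06,"tz":0,"ax":0,"ay":0,"az":0,"jaw":0.35},{"tx":5.26,"ty":0.06,"tz":1,"ax":0,"ay":0,"az":0,"jaw":0.35},{"tx":5.26,"ty":0.06,"tz":2,"ax":0,"ay":0,"az":0,"jaw":0.35},{"tx":0,"ty":0,"tz":4,"ax":0,"ay":0,"az":0,"jaw":0.35},{"tx":0,"ty":0,"tz":4,"ax":0,"ay":0,"az":0,"jaw":0.35},{"tx":0,"ty":0,"tz":1,"ax":0,"ay":0,"az":0,"jaw":0.35},{"tx":0,"ty":0,"tz":0,"ax":0,"ay":0,"az":0,"jaw":0.35},{"tx":0,"ty":0,"tz":0,"ax":0,"ay":0,"az":0,"jaw":0.35}]'
python3 -c "
from h import *
g(606.5,-188,6,-91)"
```

```text
t: 25.4
ee_pos: [607.1, -188.3, 36.9]
orientation: [-2.202, 2.239, -0.003]
ft_force: [-0.4, 1.0, -0.0]
width: 31.0
yaw -90.95 shift cm [-0.03  0.07  3.09] az 0.05 shift after turn [-0.03  0.07  3.09] q6 1.27 F [-0.4  1.  -0. ] M [-0.03  0.13 -0.03] w 31.0 pos [ 607.1 -188.3   36.9] tilt [ 0.002 -0.001] t 25.4
```

```bash
python3 -m inch '[{"tx":0,"ty":0.07,"tz":2,"ax":0,"ay":0,"az":0,"jaw":0.35},{"tx":0,"ty":0,"tz":1,"ax":0,"ay":0,"az":0,"jaw":0.35},{"tx":0,"ty":0,"tz":0,"ax":0,"ay":0,"az":0,"jaw":0},{"tx":0,"ty":0,"tz":0,"ax":0,"ay":0,"az":0,"jaw":0},{"tx":0,"ty":0,"tz":0,"ax":0,"ay":0,"az":0,"jaw":0},{"tx":0,"ty":0,"tz":0,"ax":0,"ay":0,"az":0,"jaw":0},{"tx":0,"ty":0,"tz":0,"ax":0,"ay":0,"az":0,"jaw":0}]'
python3 -m inch '[{"tx":0,"ty":0,"tz":-3,"ax":0,"ay":0,"az":0,"jaw":0},{"tx":0,"ty":0,"tz":-5,"ax":0,"ay":0,"az":0,"jaw":0},{"tx":0,"ty":0,"tz":-5,"ax":0,"ay":0,"az":0,"jaw":0},{"tx":0,"ty":0,"tz":-2,"ax":0,"ay":0,"az":0,"jaw":0},{"tx":0,"ty":0,"tz":0,"ax":0,"ay":0,"az":0,"jaw":0}]'
python3 -c "
from h import *
g(615,126.7,110,-73.2)"
```

```text
t: 26.28
ee_pos: [605.3, -188.3, 5.7]
orientation: [-2.202, 2.241, -0.0]
ft_force: [0.7, -0.6, -1.9]
width: 13.6
t: 26.9
ee_pos: [605.8, -188.4, 156.4]
orientation: [-2.201, 2.24, -0.003]
ft_force: [0.1, -0.6, -0.7]
width: 13.5
yaw -91.0 shift cm [-31.53  -0.36   4.62] az -17.8 shift after turn [-29.91  -9.98   4.62] q6 1.27 F [ 0.1 -0.6 -0.7] M [-0.    0.18  0.01] w 13.5 pos [ 605.8 -188.4  156.4] tilt [ 0.002 -0.001] t 26.9
```

```bash
python3 -m inch '[{"tx":0,"ty":0,"tz":0,"ax":0,"ay":0,"az":-8.9,"jaw":0},{"tx":0,"ty":0,"tz":0,"ax":0,"ay":0,"az":-8.9,"jaw":0},{"tx":-4.98,"ty":-1.66,"tz":0,"ax":0,"ay":0,"az":0,"jaw":0},{"tx":-4.98,"ty":-1.66,"tz":0,"ax":0,"ay":0,"az":0,"jaw":0},{"tx":-4.98,"ty":-1.66,"tz":0,"ax":0,"ay":0,"az":0,"jaw":0},{"tx":-4.98,"ty":-1.66,"tz":0,"ax":0,"ay":0,"az":0,"jaw":0},{"tx":-4.98,"ty":-1.66,"tz":1,"ax":0,"ay":0,"az":0,"jaw":0},{"tx":-4.98,"ty":-1.66,"tz":2,"ax":0,"ay":0,"az":0,"jaw":0},{"tx":0,"ty":0,"tz":2.6,"ax":0,"ay":0,"az":0,"jaw":0},{"tx":0,"ty":0,"tz":0,"ax":0,"ay":0,"az":0,"jaw":0},{"tx":0,"ty":0,"tz":0,"ax":0,"ay":0,"az":0,"jaw":0}]'
python3 - <<'E'
from red import *
g(615,126.7,54.7,-73.2); o=get_obs()
im,d=viewer.get_image('scene'); r=[q for q in reds('scene',im,325,375,225,275)]; print(np.round(r,2))
a=np.deg2rad(16.8); A=np.array([[np.cos(a),np.sin(a)],[-np.sin(a),np.cos(a)]]); h=o['ee_pos'][2]-54.7+30
r=sorted(r,key=lambda q:q[1])[-2:]
P1=ray('scene',r[0][:2],62+h); P2=ray('scene',r[1][:2],62); print(h,np.round(P1,1),np.round(P2,1),'held-lower',np.round(A@(P1-P2)[:2],1))
E
```

```text
t: 28.28
ee_pos: [613.7, 126.0, 98.7]
orientation: [2.521, -1.873, -0.002]
ft_force: [0.4, 0.2, -1.3]
width: 13.6
yaw -73.23 shift cm [-0.03 -0.15  4.4 ] az -0.03 shift after turn [-0.03 -0.15  4.4 ] q6 1.46 F [ 0.4  0.2 -1.3] M [-0.05  0.09 -0.  ] w 13.6 pos [613.7 126.   98.7] tilt [-0.002 -0.   ] t 28.3
[[342.98 229.2   11.  ]
 [351.78 229.78  20.  ]
 [373.75 225.16   4.  ]
 [345.04 240.34  21.  ]
 [344.24 257.68  23.  ]]
74.00572875337099 [642.9 135.  136. ] [644.3 135.9  62. ] held-lower [-1.6 -0.5]
```

```bash
python3 -m inch '[{"tx":-0.03,"ty":-0.15,"tz":1.5,"ax":0,"ay":0,"az":0,"jaw":0},{"tx":0,"ty":0,"tz":1.5,"ax":0,"ay":0,"az":0,"jaw":0},{"tx":0,"ty":0,"tz":0.3,"ax":0,"ay":0,"az":0,"jaw":0},{"tx":0,"ty":0,"tz":0.3,"ax":0,"ay":0,"az":0,"jaw":0},{"tx":0,"ty":0,"tz":0,"ax":0,"ay":0,"az":0,"jaw":0}]'
python3 -m inch '[{"tx":0,"ty":0,"tz":0.3,"ax":0,"ay":0,"az":0,"jaw":0},{"tx":0,"ty":0,"tz":0.2,"ax":0,"ay":0,"az":0,"jaw":0},{"tx":0,"ty":0,"tz":0,"ax":0,"ay":0,"az":0,"jaw":0}]'
```

```text
t: 28.95
ee_pos: [615.6, 127.4, 63.5]
orientation: [-2.522, 1.873, -0.0]
ft_force: [-0.9, 0.7, -0.6]
width: 13.4
t: 29.32
ee_pos: [615.4, 127.4, 58.4]
orientation: [2.522, -1.873, -0.0]
ft_force: [0.2, 1.0, -0.0]
width: 13.5
```

```bash
python3 -m inch '[{"tx":0,"ty":0,"tz":0.2,"ax":0,"ay":0,"az":0,"jaw":0},{"tx":0,"ty":0,"tz":0.1,"ax":0,"ay":0,"az":0,"jaw":0},{"tx":0,"ty":0,"tz":0,"ax":0,"ay":0,"az":0,"jaw":0}]'
```

```text
t: 29.7
ee_pos: [615.5, 127.3, 55.3]
orientation: [2.522, -1.873, -0.0]
ft_force: [-1.0, -0.3, -0.7]
width: 13.5
```

```bash
python3 -m inch '[{"tx":0,"ty":0,"tz":0.1,"ax":0,"ay":0,"az":0,"jaw":0},{"tx":0,"ty":0,"tz":0.05,"ax":0,"ay":0,"az":0,"jaw":0},{"tx":0,"ty":0,"tz":0,"ax":0,"ay":0,"az":0,"jaw":0}]'
python3 -m inch '[{"tx":0,"ty":0,"tz":0,"ax":0,"ay":0,"az":0,"jaw":0.35},{"tx":0,"ty":0,"tz":0,"ax":0,"ay":0,"az":0,"jaw":0.35},{"tx":0,"ty":0,"tz":0,"ax":0,"ay":0,"az":0,"jaw":0.35},{"tx":0,"ty":0,"tz":-3,"ax":0,"ay":0,"az":0,"jaw":0.35},{"tx":0,"ty":0,"tz":-5,"ax":0,"ay":0,"az":0,"jaw":0.35},{"tx":0,"ty":0,"tz":-3,"ax":0,"ay":0,"az":8.9,"jaw":0.35},{"tx":0,"ty":0,"tz":0,"ax":0,"ay":0,"az":8.9,"jaw":0.35},{"tx":0,"ty":0,"tz":0,"ax":0,"ay":0,"az":0,"jaw":0.35}]'
python3 - <<'E'
from h import *
g(600,-331,6,-91)
im2,d2=viewer.get_image('scene'); W=cloud('scene',d2); D=sl(W,(540,690,50,200),76,90); print('tower deck',len(D),np.median(D[:,2]),rect(D)); P=sl(W,(540,690,60,190),92,105); print('key',len(P),P.mean(0),rect(P))
n='top'; im,d=viewer.get_image(n); W=cloud(n,d); P=sl(W,(560,650,-358,-305),43.5,56); print('C key',len(P),np.round(P.mean(0),1)); D=sl(W,(560,640,-380,-290),31,41); print('C deck',rect(D)); P=sl(W,(380,520,100,230),68,95); print('roof',P.mean(0))
E
```

```text
t: 30.08
ee_pos: [615.6, 127.4, 54.4]
orientation: [-2.522, 1.873, -0.0]
ft_force: [-2.0, -0.2, 4.6]
width: 13.6
t: 31.08
ee_pos: [615.6, 127.3, 164.2]
orientation: [-2.203, 2.239, -0.0]
ft_force: [0.6, 0.1, -0.5]
width: 30.7
yaw -90.92 shift cm [45.85  0.83 15.82] az 0.08 shift after turn [45.86  0.76 15.82] q6 1.77 F [ 0.6  0.1 -0.5] M [-0.01  0.15  0.13] w 30.7 pos [615.6 127.3 164.2] tilt [0. 0.] t 31.1
tower deck 426 83.99757115934383 (array([615.2, 125.8]), array([90.5, 65.3]), 18.7)
key 57 [627.92625234 129.77326248  95.66660704] (array([626.4, 129.1]), array([44. , 13.9]), 14.1)
C key 62 [ 604.4 -331.    48. ]
C deck (array([ 600.6, -335.2]), array([73.2, 79.9]), 88.7)
roof [nan nan nan]<stdin>:4: RuntimeWarning: Mean of empty slice.
  ret = um.true_divide(
```

```bash
python3 -m inch '[{"tx":5.1,"ty":0.1,"tz":0,"ax":0,"ay":0,"az":0,"jaw":0.35},{"tx":5.1,"ty":0.1,"tz":0,"ax":0,"ay":0,"az":0,"jaw":0.35},{"tx":5.1,"ty":0.1,"tz":0,"ax":0,"ay":0,"az":0,"jaw":0.35},{"tx":5.1,"ty":0.1,"tz":0,"ax":0,"ay":0,"az":0,"jaw":0.35},{"tx":5.1,"ty":0.1,"tz":0,"ax":0,"ay":0,"az":0,"jaw":0.35},{"tx":5.1,"ty":0.1,"tz":0,"ax":0,"ay":0,"az":0,"jaw":0.35},{"tx":5.1,"ty":0.1,"tz":0,"ax":0,"ay":0,"az":0,"jaw":0.35},{"tx":5.1,"ty":0.1,"tz":1,"ax":0,"ay":0,"az":0,"jaw":0.35},{"tx":5.1,"ty":0.1,"tz":2,"ax":0,"ay":0,"az":0,"jaw":0.35},{"tx":0,"ty":0,"tz":5,"ax":0,"ay":0,"az":0,"jaw":0.35},{"tx":0,"ty":0,"tz":4,"ax":0,"ay":0,"az":0,"jaw":0.35},{"tx":0,"ty":0,"tz":1,"ax":0,"ay":0,"az":0,"jaw":0.35}]'
python3 -m inch '[{"tx":0,"ty":0,"tz":0,"ax":0,"ay":0,"az":0,"jaw":0.35}]'
python3 -c "
from h import *
g(599,-331,6,-91)"
```

```text
t: 32.67
ee_pos: [596.1, -330.2, 30.2]
orientation: [2.203, -2.238, -0.01]
ft_force: [0.5, 0.4, -0.5]
width: 31.1
t: 32.8
ee_pos: [598.5, -331.2, 33.6]
orientation: [2.203, -2.239, -0.002]
ft_force: [-0.6, 0.1, 0.4]
width: 30.9
yaw -90.93 shift cm [-0.02 -0.05  2.76] az 0.07 shift after turn [-0.02 -0.05  2.76] q6 1.06 F [-0.6  0.1  0.4] M [-0.02  0.12 -0.01] w 30.9 pos [ 598.5 -331.2   33.6] tilt [-0.001  0.001] t 32.8
```

```bash
python3 -m inch '[{"tx":0,"ty":-0.05,"tz":1.8,"ax":0,"ay":0,"az":0,"jaw":0.35},{"tx":0,"ty":0,"tz":0.9,"ax":0,"ay":0,"az":0,"jaw":0.35},{"tx":0,"ty":0,"tz":0,"ax":0,"ay":0,"az":0,"jaw":0},{"tx":0,"ty":0,"tz":0,"ax":0,"ay":0,"az":0,"jaw":0},{"tx":0,"ty":0,"tz":0,"ax":0,"ay":0,"az":0,"jaw":0},{"tx":0,"ty":0,"tz":0,"ax":0,"ay":0,"az":0,"jaw":0},{"tx":0,"ty":0,"tz":0,"ax":0,"ay":0,"az":0,"jaw":0}]'
python3 -m inch '[{"tx":0,"ty":0,"tz":-3,"ax":0,"ay":0,"az":0,"jaw":0},{"tx":0,"ty":0,"tz":-5,"ax":0,"ay":0,"az":0,"jaw":0},{"tx":0,"ty":0,"tz":-5,"ax":0,"ay":0,"az":0,"jaw":0},{"tx":0,"ty":0,"tz":-4,"ax":0,"ay":0,"az":0,"jaw":0},{"tx":0,"ty":0,"tz":0,"ax":0,"ay":0,"az":-8.9,"jaw":0},{"tx":0,"ty":0,"tz":0,"ax":0,"ay":0,"az":-8.9,"jaw":0},{"tx":0,"ty":0,"tz":0,"ax":0,"ay":0,"az":0,"jaw":0}]'
python3 -c "
from h import *
g(615.5,127.3,128,-73.2)"
```

```text
t: 33.67
ee_pos: [599.2, -331.5, 7.3]
orientation: [-2.202, 2.241, -0.001]
ft_force: [-0.3, -0.2, 1.2]
width: 12.9
t: 34.55
ee_pos: [598.9, -331.3, 177.0]
orientation: [2.521, -1.875, -0.0]
ft_force: [-0.0, 1.0, -1.4]
width: 12.9
yaw -73.28 shift cm [-43.44 -14.79   4.9 ] az -0.08 shift after turn [-43.42 -14.85   4.9 ] q6 0.76 F [-0.   1.  -1.4] M [-0.05  0.11  0.05] w 12.9 pos [ 598.9 -331.3  177. ] tilt [-0.  0.] t 34.5
```

```bash
python3 -m inch '[{"tx":-4.82,"ty":-1.64,"tz":0,"ax":0,"ay":0,"az":0,"jaw":0},{"tx":-4.82,"ty":-1.64,"tz":0,"ax":0,"ay":0,"az":0,"jaw":0},{"tx":-4.82,"ty":-1.64,"tz":0,"ax":0,"ay":0,"az":0,"jaw":0},{"tx":-4.82,"ty":-1.64,"tz":0,"ax":0,"ay":0,"az":0,"jaw":0},{"tx":-4.82,"ty":-1.64,"tz":0,"ax":0,"ay":0,"az":0,"jaw":0},{"tx":-4.82,"ty":-1.64,"tz":0,"ax":0,"ay":0,"az":0,"jaw":0},{"tx":-4.82,"ty":-1.64,"tz":0.6,"ax":0,"ay":0,"az":0,"jaw":0},{"tx":-4.82,"ty":-1.64,"tz":2,"ax":0,"ay":0,"az":0,"jaw":0},{"tx":-4.82,"ty":-1.64,"tz":2,"ax":0,"ay":0,"az":0,"jaw":0},{"tx":0,"ty":0,"tz":0,"ax":0,"ay":0,"az":0,"jaw":0},{"tx":0,"ty":0,"tz":0,"ax":0,"ay":0,"az":0,"jaw":0}]'
python3 - <<'E'
from red import *
g(615.5,127.3,86.3,-73.2); o=get_obs()
im,d=viewer.get_image('scene'); r=[q for q in reds('scene',im,325,375,215,275)]; print(np.round(r,2))
a=np.deg2rad(16.8); A=np.array([[np.cos(a),np.sin(a)],[-np.sin(a),np.cos(a)]]); h=o['ee_pos'][2]-86.3+30
r=sorted(r,key=lambda q:q[1])[-2:]
P1=ray('scene',r[0][:2],92+h); P2=ray('scene',r[1][:2],92); print(h,np.round(P1,1),np.round(P2,1),'held-lower',np.round(A@(P1-P2)[:2],1))
E
```

```text
t: 35.92
ee_pos: [614.9, 126.2, 130.9]
orientation: [2.521, -1.874, -0.0]
ft_force: [-0.9, 0.4, -1.2]
width: 13.1
yaw -73.27 shift cm [-0.09 -0.09  4.46] az -0.07 shift after turn [-0.08 -0.09  4.46] q6 1.46 F [-0.9  0.4 -1.2] M [-0.02  0.1   0.05] w 13.1 pos [614.9 126.2 130.9] tilt [-0. -0.] t 35.9
[[343.35 220.31  16.  ]
 [352.19 220.58  30.  ]
 [345.57 232.78  25.  ]
 [344.52 251.24  20.  ]]
74.61179620416543 [642.3 135.2 166.6] [645.1 136.4  92. ] held-lower [-3.  -0.3]
```

```bash
python3 -m inch '[{"tx":-0.05,"ty":-0.28,"tz":1.5,"ax":0,"ay":0,"az":0,"jaw":0},{"tx":0,"ty":0,"tz":1.5,"ax":0,"ay":0,"az":0,"jaw":0},{"tx":0,"ty":0,"tz":0.3,"ax":0,"ay":0,"az":0,"jaw":0},{"tx":0,"ty":0,"tz":0.3,"ax":0,"ay":0,"az":0,"jaw":0},{"tx":0,"ty":0,"tz":0,"ax":0,"ay":0,"az":0,"jaw":0}]'
python3 -m inch '[{"tx":0,"ty":0,"tz":0.3,"ax":0,"ay":0,"az":0,"jaw":0},{"tx":0,"ty":0,"tz":0.2,"ax":0,"ay":0,"az":0,"jaw":0},{"tx":0,"ty":0,"tz":0,"ax":0,"ay":0,"az":0,"jaw":0}]'
```

```text
t: 36.6
ee_pos: [617.5, 127.8, 94.9]
orientation: [2.522, -1.873, -0.0]
ft_force: [0.8, 0.0, -1.3]
width: 13.1
t: 36.98
ee_pos: [617.4, 127.8, 89.9]
orientation: [2.522, -1.873, -0.0]
ft_force: [-0.9, 0.0, -0.9]
width: 13.2
```

```bash
python3 -m inch '[{"tx":0,"ty":0,"tz":0.2,"ax":0,"ay":0,"az":0,"jaw":0},{"tx":0,"ty":0,"tz":0.1,"ax":0,"ay":0,"az":0,"jaw":0},{"tx":0,"ty":0,"tz":0,"ax":0,"ay":0,"az":0,"jaw":0}]'
```

```text
t: 37.35
ee_pos: [617.4, 127.8, 86.9]
orientation: [2.522, -1.873, -0.0]
ft_force: [-0.8, -0.6, -1.0]
width: 13.0
```

```bash
python3 -m inch '[{"tx":0,"ty":0,"tz":0.1,"ax":0,"ay":0,"az":0,"jaw":0},{"tx":0,"ty":0,"tz":0.05,"ax":0,"ay":0,"az":0,"jaw":0},{"tx":0,"ty":0,"tz":0,"ax":0,"ay":0,"az":0,"jaw":0}]'
python3 -m inch '[{"tx":0,"ty":0,"tz":0,"ax":0,"ay":0,"az":0,"jaw":0.35},{"tx":0,"ty":0,"tz":0,"ax":0,"ay":0,"az":0,"jaw":0.35},{"tx":0,"ty":0,"tz":0,"ax":0,"ay":0,"az":0,"jaw":0.35},{"tx":0,"ty":0,"tz":-3,"ax":0,"ay":0,"az":0,"jaw":0.35},{"tx":0,"ty":0,"tz":-5,"ax":0,"ay":0,"az":0,"jaw":0.35},{"tx":0,"ty":0,"tz":-2,"ax":0,"ay":0,"az":0,"jaw":0.6},{"tx":4,"ty":0,"tz":0,"ax":0,"ay":0,"az":0,"jaw":0.6},{"tx":5,"ty":0,"tz":0,"ax":0,"ay":0,"az":0,"jaw":0.6},{"tx":5,"ty":0,"tz":0,"ax":0,"ay":0,"az":0,"jaw":0.6},{"tx":0,"ty":0,"tz":0,"ax":0,"ay":0,"az":0,"jaw":0.6}]'
python3 - <<'E'
from h import *
st()
im2,d2=viewer.get_image('scene'); W=cloud('scene',d2); D=sl(W,(540,690,50,200),106,120); print('tower deck',len(D),np.median(D[:,2]),rect(D)); P=sl(W,(540,690,60,190),122,135); print('key',len(P),P.mean(0),rect(P))
P=sl(W,(350,540,80,260),68,95); print('roof scene',len(P),P.mean(0),rect(P)); P=sl(W,(350,540,80,260),24,36);print(rect(P))
im,d=viewer.get_image('top'); W=cloud('top',d); P=sl(W,(350,540,80,260),68,95); print('roof top',len(P),P.mean(0) if len(P) else 0, rect(P) if len(P) else 0); P=sl(W,(350,540,80,260),24,36);print(rect(P) if len(P) else 0)
for n,i,th in (('scene',im2,'roof_mid'),('top',im,'roof_mid')): print([(round(m['score'],2),np.round(m['location'])) for m in masks_of(n,th)[:3]])
a=cv2.resize(im2[205:262,360:416],(400,407),interpolation=cv2.INTER_CUBIC); b=cv2.resize(im[205:265,225:281],(380,407),interpolation=cv2.INTER_CUBIC); c=np.hstack([a,b]); save('e.png',cv2.convertScaleAbs(c,alpha=1.6))
E
```

```text
t: 37.72
ee_pos: [617.7, 127.8, 86.3]
orientation: [-2.522, 1.873, -0.001]
ft_force: [-2.5, -0.5, 5.0]
width: 13.1
t: 38.98
ee_pos: [658.6, -9.3, 185.3]
orientation: [2.518, -1.878, 0.001]
ft_force: [-0.2, 0.9, -0.5]
width: 52.7
t 38.98 pos [658.6  -9.3 185.3] xaxis [ 0.285 -0.958  0.001] z [ 0. -0. -1.] F [-0.2  0.9 -0.5] w 52.7
tower deck 436 114.0103967023773 (array([615.6, 125.5]), array([87.1, 65.4]), 18.2)
key 60 [628.67624515 130.03961815 125.76479942] (array([628. , 129.3]), array([44.1, 14.4]), 17.4)
roof scene 46 [437.75158096 195.24237143  76.73563514] (array([435.9, 195. ]), array([48.8, 12. ]), 2.0)
(array([433.3, 193.3]), array([88., 65.]), 0.7)
roof top 35 [439.54149378 195.68434037  78.31300316] (array([437. , 196.3]), array([ 9.5, 46. ]), 89.7)
(array([428.8, 214.9]), array([25.4, 86.6]), 86.4)
[(0.79, array([426., 214.])), (0.58, array([394., 236.]))]
[(0.64, array([231., 236.]))]
```

View pics/e.png

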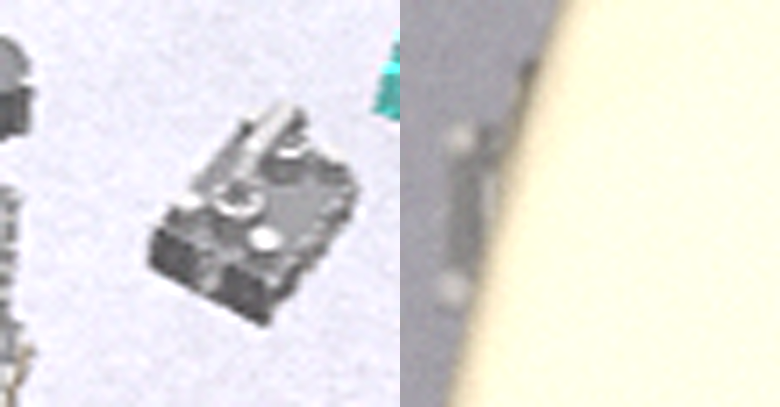

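```bash
python3 -c "
from h import *
g(430,194,24,-89)"
```

```text
yaw -73.15 shift cm [-25.65  15.99  16.15] az 15.85 shift after turn [-20.31  22.39  16.15] q6 1.25 F [-0.1  0.7 -0.2] M [ 0.02  0.12 -0.02] w 52.7 pos [657.5  -5.2 185.3] tilt [-0.001  0.   ] t 39.2
```

```bash
python3 -m inch '[{"tx":0,"ty":0,"tz":0,"ax":0,"ay":0,"az":7.9,"jaw":0.45},{"tx":0,"ty":0,"tz":0,"ax":0,"ay":0,"az":7.9,"jaw":0.45},{"tx":-3.38,"ty":3.73,"tz":0,"ax":0,"ay":0,"az":0,"jaw":0.45},{"tx":-3.38,"ty":3.73,"tz":0,"ax":0,"ay":0,"az":0,"jaw":0.45},{"tx":-3.38,"ty":3.73,"tz":0,"ax":0,"ay":0,"az":0,"jaw":0.45},{"tx":-3.38,"ty":3.73,"tz":0,"ax":0,"ay":0,"az":0,"jaw":0.45},{"tx":-3.38,"ty":3.73,"tz":0,"ax":0,"ay":0,"az":0,"jaw":0.45},{"tx":-3.38,"ty":3.73,"tz":0,"ax":0,"ay":0,"az":0,"jaw":0.45},{"tx":0,"ty":0,"tz":4,"ax":0,"ay":0,"az":0,"jaw":0.45},{"tx":0,"ty":0,"tz":4,"ax":0,"ay":0,"az":0,"jaw":0.45},{"tx":0,"ty":0,"tz":3,"ax":0,"ay":0,"az":0,"jaw":0.45},{"tx":0,"ty":0,"tz":0,"ax":0,"ay":0,"az":0,"jaw":0.45}]'
python3 - <<'E'
from h import *
g(430,194,24,-89)
im,d=viewer.get_image('scene'); W=cloud('scene',d)
P=sl(W,(350,540,130,260),68,84); print('pipe',len(P),P.mean(0),rect(P)); P=sl(W,(350,540,130,260),24,36);print(rect(P))
save('f.png',cv2.resize(im[180:260,350:450],(750,600),interpolation=cv2.INTER_CUBIC))
E
```

```text
t: 40.67
ee_pos: [428.4, 192.8, 74.0]
orientation: [2.24, -2.197, -0.003]
ft_force: [0.1, -0.6, 0.2]
width: 39.4
yaw -88.89 shift cm [-0.12 -0.19  5.  ] az 0.11 shift after turn [-0.12 -0.19  5.  ] q6 1.95 F [ 0.1 -0.6  0.2] M [-0.02  0.17  0.01] w 39.4 pos [428.4 192.8  74. ] tilt [-0.004 -0.002] t 40.7
pipe 47 [437.29963854 195.02550202  75.73093838] (array([435.7, 194.5]), array([46.6, 12.6]), 2.4)
(array([436.1, 194.1]), array([87.6, 67.9]), 5.7)
```

View pics/f.png

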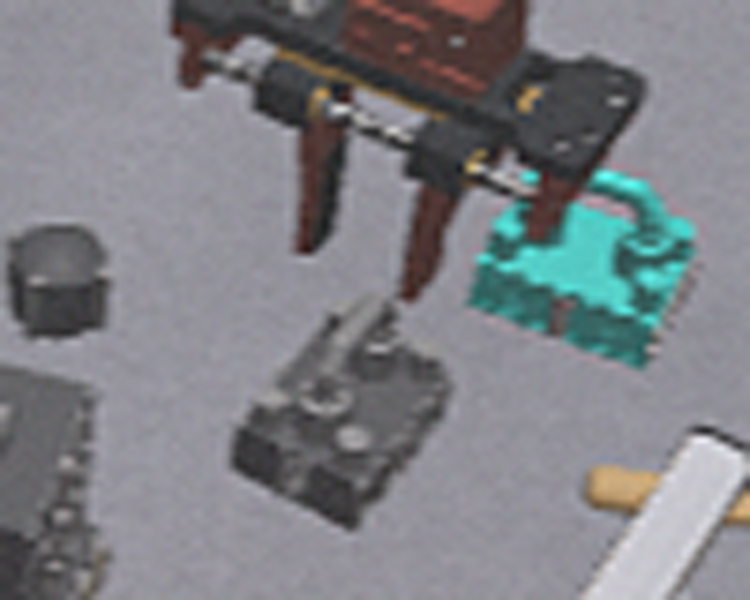

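```bash
python3 -m inch '[{"tx":-0.12,"ty":-0.35,"tz":1.5,"ax":0,"ay":0,"az":-1,"jaw":0.45},{"tx":0,"ty":0,"tz":2,"ax":0,"ay":0,"az":0,"jaw":0.45},{"tx":0,"ty":0,"tz":1.4,"ax":0,"ay":0,"az":0,"jaw":0.45},{"tx":0,"ty":0,"tz":0,"ax":0,"ay":0,"az":0,"jaw":0},{"tx":0,"ty":0,"tz":0,"ax":0,"ay":0,"az":0,"jaw":0},{"tx":0,"ty":0,"tz":0,"ax":0,"ay":0,"az":0,"jaw":0},{"tx":0,"ty":0,"tz":0,"ax":0,"ay":0,"az":0,"jaw":0},{"tx":0,"ty":0,"tz":0,"ax":0,"ay":0,"az":0,"jaw":0}]'
python3 -m inch '[{"tx":0,"ty":0,"tz":-3,"ax":0,"ay":0,"az":0,"jaw":0},{"tx":0,"ty":0,"tz":-5,"ax":0,"ay":0,"az":0,"jaw":0},{"tx":0,"ty":0,"tz":-5,"ax":0,"ay":0,"az":0,"jaw":0},{"tx":0,"ty":0,"tz":-3.5,"ax":0,"ay":0,"az":0,"jaw":0},{"tx":0,"ty":0,"tz":0,"ax":0,"ay":0,"az":-7.5,"jaw":0},{"tx":0,"ty":0,"tz":0,"ax":0,"ay":0,"az":-7.5,"jaw":0},{"tx":0,"ty":0,"tz":0,"ax":0,"ay":0,"az":0,"jaw":0}]'
python3 -c "
from h import *
g(614,126,170,-73.2)"
```

```text
t: 41.72
ee_pos: [434.6, 194.2, 27.0]
orientation: [-2.259, 2.182, -0.001]
ft_force: [0.4, 0.9, 3.8]
width: 11.4
t: 42.6
ee_pos: [433.8, 193.7, 191.4]
orientation: [2.524, -1.87, -0.0]
ft_force: [-0.7, -0.0, -0.6]
width: 11.0
yaw -73.06 shift cm [ 11.73 -15.27   2.14] az 0.14 shift after turn [ 11.69 -15.29   2.14] q6 1.67 F [-0.7 -0.  -0.6] M [0.   0.11 0.07] w 11.0 pos [433.8 193.7 191.4] tilt [-0. -0.] t 42.6
```

```bash
python3 -m inch '[{"tx":2.93,"ty":-3.83,"tz":0,"ax":0,"ay":0,"az":0,"jaw":0},{"tx":2.93,"ty":-3.83,"tz":0,"ax":0,"ay":0,"az":0,"jaw":0},{"tx":2.93,"ty":-3.83,"tz":0,"ax":0,"ay":0,"az":0,"jaw":0},{"tx":2.93,"ty":-3.83,"tz":0,"ax":0,"ay":0,"az":0,"jaw":0},{"tx":0,"ty":0,"tz":0,"ax":0,"ay":0,"az":0,"jaw":0},{"tx":0,"ty":0,"tz":0,"ax":0,"ay":0,"az":0,"jaw":0},{"tx":0,"ty":0,"tz":0,"ax":0,"ay":0,"az":0,"jaw":0}]'
python3 - <<'E'
from seg import *
g(614.5,126,142,-73.2); o=get_obs(); ub=o['ee_pos'][2]-27
im,d=viewer.get_image('scene'); W=cloud('scene',d)
print('underside',ub); D=sl(W,(540,700,50,210),ub+24,ub+36); print('roof deck',rect(D)); D=sl(W,(540,700,50,210),ub+3,ub+22); print('roof sides',rect(D),D.mean(0))
D=sl(W,(540,700,50,210),88,112); print('storey3 sides',rect(D),D.mean(0)); D=sl(W,(540,700,50,210),58,82); print('storey2 sides',rect(D),D.mean(0))
a=cv2.resize(im[190:262,318:408],(750,600),interpolation=cv2.INTER_CUBIC); 
def box(c,yaw,z0,z1,col):
    cy,sy=np.cos(yaw),np.sin(yaw)
    for z in (z0,z1):
        pts=[proj('scene',(c[0]+x*cy-y*sy,c[1]+x*sy+y*cy,z)) for x,y in ((42,30),(-42,30),(-42,-30),(42,-30))]
        cv2.polylines(a,[((np.array(pts)+.5-[318,190])*750/90).astype(int)],True,col,1)
box((615.6,125.5),np.deg2rad(16.8),85,115,(255,255,0)); p=o['ee_pos']; box((p[0]+3.5,p[1]),np.deg2rad(16.8),ub,ub+30,(0,255,255))
save('gg.png',a)
E
```

```text
t: 43.48
ee_pos: [613.6, 127.1, 191.3]
orientation: [2.525, -1.868, -0.001]
ft_force: [0.4, 0.0, -1.6]
width: 11.4
yaw -73.0 shift cm [ 0.13 -0.06  4.93] az 0.2 shift after turn [ 0.13 -0.06  4.93] q6 1.46 F [ 0.4  0.  -1.6] M [-0.03  0.11 -0.03] w 11.4 pos [613.6 127.1 191.3] tilt [-0.001 -0.   ] t 43.5
underside 164.2689629218125
roof deck (array([611.5, 125.6]), array([86.5, 63.4]), 16.2)
roof sides (array([620.6, 148.6]), array([ 50.8, 103.5]), 68.4) [638.96616433 141.15593387 176.86610273]
storey3 sides (array([619., 127.]), array([84.9, 66.2]), 19.6) [640.35871496 139.2472409  101.10815743]
storey2 sides (array([622.2, 148.6]), array([ 50.3, 105.1]), 70.3) [642.87652718 141.37208604  70.17632182]
```

View pics/gg.png

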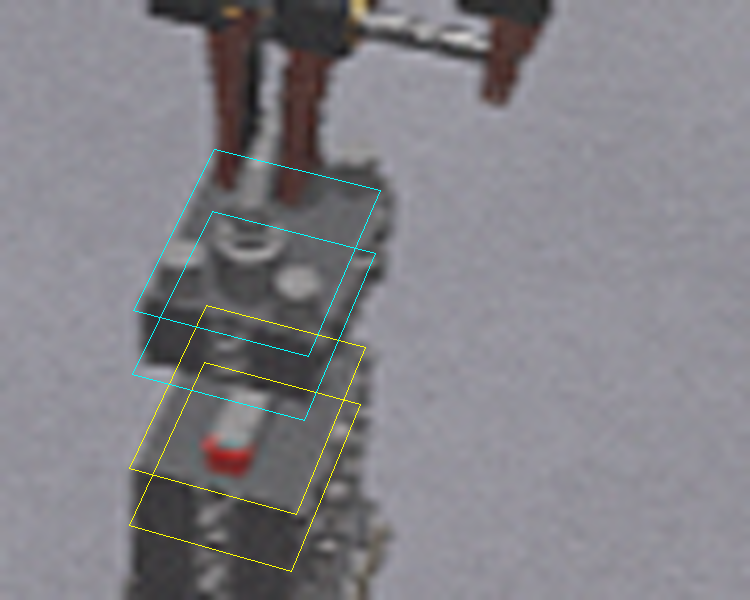

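```bash
python3 -m inch '[{"tx":0.06,"ty":-0.39,"tz":1.5,"ax":0,"ay":0,"az":0,"jaw":0},{"tx":0,"ty":0,"tz":1.5,"ax":0,"ay":0,"az":0,"jaw":0},{"tx":0,"ty":0,"tz":0.5,"ax":0,"ay":0,"az":0,"jaw":0},{"tx":0,"ty":0,"tz":0.3,"ax":0,"ay":0,"az":0,"jaw":0},{"tx":0,"ty":0,"tz":0.2,"ax":0,"ay":0,"az":0,"jaw":0},{"tx":0,"ty":0,"tz":0,"ax":0,"ay":0,"az":0,"jaw":0}]'
python3 -m inch '[{"tx":0,"ty":0,"tz":0.2,"ax":0,"ay":0,"az":0,"jaw":0},{"tx":0,"ty":0,"tz":0,"ax":0,"ay":0,"az":0,"jaw":0}]'
```

```text
t: 44.28
ee_pos: [618.9, 127.2, 151.6]
orientation: [-2.525, 1.869, -0.0]
ft_force: [-0.7, -0.1, -1.8]
width: 11.1
t: 44.52
ee_pos: [618.8, 127.2, 149.5]
orientation: [-2.525, 1.869, -0.0]
ft_force: [-0.4, -0.4, -0.6]
width: 11.2
```

Already past the entry height (154) with no force, so the orientation is right. Next I lower it home.

```bash
python3 -m inch '[{"tx":0,"ty":0,"tz":0.3,"ax":0,"ay":0,"az":0,"jaw":0},{"tx":0,"ty":0,"tz":0.2,"ax":0,"ay":0,"az":0,"jaw":0},{"tx":0,"ty":0,"tz":0,"ax":0,"ay":0,"az":0,"jaw":0}]'
python3 -m inch '[{"tx":0,"ty":0,"tz":0.2,"ax":0,"ay":0,"az":0,"jaw":0},{"tx":0,"ty":0,"tz":0,"ax":0,"ay":0,"az":0,"jaw":0}]'
```

```text
t: 44.9
ee_pos: [618.7, 127.2, 144.2]
orientation: [2.525, -1.868, -0.0]
ft_force: [-0.1, 0.5, -0.8]
width: 11.1
t: 45.15
ee_pos: [618.7, 127.1, 142.3]
orientation: [2.525, -1.869, -0.0]
ft_force: [-0.4, 0.6, -1.4]
width: 11.4
```

```bash
python3 -m inch '[{"tx":0,"ty":0,"tz":0.1,"ax":0,"ay":0,"az":0,"jaw":0},{"tx":0,"ty":0,"tz":0,"ax":0,"ay":0,"az":0,"jaw":0}]'
```

```text
t: 45.4
ee_pos: [619.0, 127.4, 141.9]
orientation: [-2.525, 1.868, -0.001]
ft_force: [-2.1, 0.6, 2.8]
width: 10.9
```

```bash
python3 -m inch '[{"tx":0,"ty":0,"tz":0,"ax":0,"ay":0,"az":0,"jaw":0.45},{"tx":0,"ty":0,"tz":0,"ax":0,"ay":0,"az":0,"jaw":0.45},{"tx":0,"ty":0,"tz":0,"ax":0,"ay":0,"az":0,"jaw":0.45},{"tx":0,"ty":0,"tz":0,"ax":0,"ay":0,"az":0,"jaw":0.45},{"tx":0,"ty":0,"tz":-3,"ax":0,"ay":0,"az":0,"jaw":0.45},{"tx":0,"ty":0,"tz":-4,"ax":0,"ay":0,"az":0,"jaw":0.45},{"tx":0,"ty":0,"tz":0,"ax":0,"ay":0,"az":9.4,"jaw":0.6},{"tx":0,"ty":0,"tz":0,"ax":0,"ay":0,"az":9.4,"jaw":0.6},{"tx":0,"ty":0,"tz":0,"ax":0,"ay":0,"az":0,"jaw":0.6}]'
python3 - <<'E'
from h import *
g(718.3,-148.8,105.2,-92)
im,d=viewer.get_image('scene'); W=cloud('scene',d)
D=sl(W,(540,700,50,210),137,151); print('roof deck',np.median(D[:,2]),rect(D)); D=sl(W,(540,700,50,210),180,200); print('pipe',len(D),D.mean(0),D[:,2].max(),rect(D))
for z in(35,65,95,125): D=sl(W,(540,700,50,210),z-8,z+8); print(z,D.mean(0).round(1))
P=sl(W,(640,800,-260,-80),100,200); print('lid',P.min(0).round(),P.max(0).round())
E
```

```text
t: 46.52
ee_pos: [618.8, 127.2, 211.5]
orientation: [-2.188, 2.254, -0.0]
ft_force: [-1.3, -0.1, -0.3]
width: 52.9
yaw -91.72 shift cm [ 27.29 -10.77  10.64] az 0.28 shift after turn [ 27.23 -10.91  10.64] q6 1.78 F [-1.3 -0.1 -0.3] M [-0.01  0.12 -0.02] w 52.9 pos [618.8 127.2 211.5] tilt [0. 0.] t 46.5
roof deck 144.1641658909177 (array([617.9, 125.5]), array([85.4, 64.8]), 17.2)
pipe 77 [624.5754986  129.50191806 189.4274008 ] 197.08823186455055 (array([617.6, 125.6]), array([61.7, 14.9]), 18.8)
35 [641.7 140.9  34.2]
65 [643.1 141.6  64.4]
95 [643.6 141.4  95.1]
125 [643.3 142.6 125.4]
lid [ 679. -260.  100.] [719. -80. 177.]
```

```bash
python3 -m inch '[{"tx":4.55,"ty":-1.8,"tz":0,"ax":0,"ay":0,"az":0.3,"jaw":0.6},{"tx":4.55,"ty":-1.8,"tz":0,"ax":0,"ay":0,"az":0,"jaw":0.6},{"tx":4.55,"ty":-1.8,"tz":0,"ax":0,"ay":0,"az":0,"jaw":0.6},{"tx":4.55,"ty":-1.8,"tz":0,"ax":0,"ay":0,"az":0,"jaw":0.6},{"tx":4.55,"ty":-1.8,"tz":0,"ax":0,"ay":0,"az":0,"jaw":0.6},{"tx":4.55,"ty":-1.8,"tz":0,"ax":0,"ay":0,"az":0,"jaw":0.6},{"tx":0,"ty":0,"tz":0,"ax":0,"ay":0,"az":0,"jaw":0.6},{"tx":0,"ty":0,"tz":4,"ax":0,"ay":0,"az":0,"jaw":0.6},{"tx":0,"ty":0,"tz":0,"ax":0,"ay":0,"az":0,"jaw":0.6}]'
python3 -c "
from h import *
g(718.3,-148.8,105.2,-92)"
```

```text
t: 47.7
ee_pos: [714.2, -148.0, 167.9]
orientation: [2.18, -2.256, -0.01]
ft_force: [0.6, 0.2, -0.3]
width: 52.6
yaw -91.97 shift cm [ 0.07 -0.46  6.27] az 0.03 shift after turn [ 0.07 -0.46  6.27] q6 1.38 F [ 0.6  0.2 -0.3] M [ 0.03  0.14 -0.06] w 52.6 pos [ 714.2 -148.   167.9] tilt [-0.007  0.002] t 47.7
```

```bash
python3 -m inch '[{"tx":0.07,"ty":-0.4,"tz":2,"ax":0,"ay":0,"az":0,"jaw":0.6},{"tx":0,"ty":0,"tz":2.2,"ax":0,"ay":0,"az":0,"jaw":0.6},{"tx":0,"ty":0,"tz":2,"ax":0,"ay":0,"az":0,"jaw":0.6},{"tx":0,"ty":0,"tz":0,"ax":0,"ay":0,"az":0,"jaw":0},{"tx":0,"ty":0,"tz":0,"ax":0,"ay":0,"az":0,"jaw":0},{"tx":0,"ty":0,"tz":0,"ax":0,"ay":0,"az":0,"jaw":0},{"tx":0,"ty":0,"tz":0,"ax":0,"ay":0,"az":0,"jaw":0},{"tx":0,"ty":0,"tz":0,"ax":0,"ay":0,"az":0,"jaw":0},{"tx":0,"ty":0,"tz":0,"ax":0,"ay":0,"az":0,"jaw":0}]'
python3 -c "
from h import *
g(718.3,-148.8,105.2,-92)"
```

```text
t: 48.82
ee_pos: [721.7, -148.9, 110.5]
orientation: [-2.179, 2.26, 0.0]
ft_force: [0.3, 4.9, 1.4]
width: 18.9
yaw -92.1 shift cm [-0.    0.34  0.53] az -0.1 shift after turn [-0.    0.34  0.53] q6 1.39 F [0.3 4.9 1.4] M [ 0.88  0.04 -0.03] w 18.9 pos [ 721.7 -148.9  110.5] tilt [0.002 0.002] t 48.8
```

```bash
python3 -m inch '[{"tx":0,"ty":0.88,"tz":-0.4,"ax":0,"ay":0,"az":0,"jaw":0},{"tx":0,"ty":0.91,"tz":-0.33,"ax":0,"ay":0,"az":0,"jaw":0},{"tx":0,"ty":0.94,"tz":-0.25,"ax":0,"ay":0,"az":0,"jaw":0},{"tx":0,"ty":0.96,"tz":-0.17,"ax":0,"ay":0,"az":0,"jaw":0},{"tx":0,"ty":0.97,"tz":-0.09,"ax":0,"ay":0,"az":0,"jaw":0},{"tx":0,"ty":0.97,"tz":0,"ax":0,"ay":0,"az":0,"jaw":0},{"tx":0,"ty":0.97,"tz":0.08,"ax":0,"ay":0,"az":0,"jaw":0},{"tx":0,"ty":0.96,"tz":0.16,"ax":0,"ay":0,"az":0,"jaw":0},{"tx":0,"ty":0.94,"tz":0.24,"ax":0,"ay":0,"az":0,"jaw":0},{"tx":0,"ty":0.91,"tz":0.32,"ax":0,"ay":0,"az":0,"jaw":0},{"tx":0,"ty":0.88,"tz":0.4,"ax":0,"ay":0,"az":0,"jaw":0}]'
python3 -m inch '[{"tx":0,"ty":0.85,"tz":0.47,"ax":0,"ay":0,"az":0,"jaw":0},{"tx":0,"ty":0.8,"tz":0.54,"ax":0,"ay":0,"az":0,"jaw":0},{"tx":0,"ty":0.75,"tz":0.61,"ax":0,"ay":0,"az":0,"jaw":0},{"tx":0,"ty":0.7,"tz":0.67,"ax":0,"ay":0,"az":0,"jaw":0},{"tx":0,"ty":0.64,"tz":0.73,"ax":0,"ay":0,"az":0,"jaw":0},{"tx":0,"ty":0.57,"tz":0.78,"ax":0,"ay":0,"az":0,"jaw":0}]'
python3 -c "
from h import *
g(555.1,-144,30.4,-92)"
```

```text
t: 50.2
ee_pos: [619.8, -145.9, 111.1]
orientation: [-2.178, 2.259, -0.004]
ft_force: [5.0, 4.8, -0.3]
width: 19.3
t: 50.95
ee_pos: [575.0, -144.6, 72.3]
orientation: [-2.18, 2.261, -0.0]
ft_force: [-0.3, 5.4, 3.2]
width: 20.0
yaw -92.1 shift cm [0.02 1.99 4.19] az -0.1 shift after turn [0.01 1.99 4.19] q6 1.34 F [-0.3  5.4  3.2] M [0.85 0.01 0.  ] w 20.0 pos [ 575.  -144.6   72.3] tilt [0.001 0.   ] t 51.0
```

```bash
python3 -m inch '[{"tx":0,"ty":0.55,"tz":0.85,"ax":0,"ay":0,"az":0,"jaw":0},{"tx":0,"ty":0.48,"tz":0.9,"ax":0,"ay":0,"az":0,"jaw":0},{"tx":0,"ty":0.4,"tz":0.92,"ax":0,"ay":0,"az":0,"jaw":0},{"tx":0,"ty":0.3,"tz":0.95,"ax":0,"ay":0,"az":0,"jaw":0},{"tx":0,"ty":0.1,"tz":0.45,"ax":0,"ay":0,"az":0,"jaw":0},{"tx":0,"ty":0,"tz":0,"ax":0,"ay":0,"az":0,"jaw":0}]'
python3 -c "
from h import *
g(555.1,-144,30.4,-92)"
```

```text
t: 51.7
ee_pos: [560.3, -144.2, 35.4]
orientation: [-2.177, 2.259, -0.008]
ft_force: [-1.2, 10.5, 32.1]
width: 20.1
yaw -92.12 shift cm [-0.    0.53  0.49] az -0.12 shift after turn [-0.    0.53  0.49] q6 1.33 F [-1.2 10.5 32.1] M [1.82 0.56 0.  ] w 20.1 pos [ 560.3 -144.2   35.4] tilt [ 0.007 -0.001] t 51.7
```

```bash
python3 -m inch '[{"tx":0,"ty":0,"tz":0,"ax":0,"ay":0,"az":0,"jaw":0.6},{"tx":0,"ty":0,"tz":0,"ax":0,"ay":0,"az":0,"jaw":0.6},{"tx":0,"ty":0,"tz":0,"ax":0,"ay":0,"az":0,"jaw":0.6},{"tx":0,"ty":0,"tz":-4,"ax":0,"ay":0,"az":0,"jaw":0.6},{"tx":0,"ty":0,"tz":-6,"ax":0,"ay":0,"az":0,"jaw":0.6},{"tx":0,"ty":0,"tz":-6,"ax":0,"ay":0,"az":0,"jaw":0.6},{"tx":0,"ty":0,"tz":-1,"ax":0,"ay":0,"az":-3,"jaw":0.6},{"tx":0,"ty":0,"tz":0,"ax":0,"ay":0,"az":0,"jaw":0.6}]'
python3 - <<'E'
from h import *
g(565,371.5,200,-89)
for n in('scene','top'):
    im,d=viewer.get_image(n); W=cloud(n,d); D=sl(W,(560,650,-360,-60),40,110); print(n,'lid z by x',[round(float(np.median(D[(D[:,0]>x)&(D[:,0]<x+15),2])),1) for x in (565,590,615,635)])
    D=sl(W,(480,640,300,440),165,215); print('lamp',D.mean(0),rect(D))
E
```

```text
t: 52.7
ee_pos: [557.1, -144.7, 201.9]
orientation: [-2.238, 2.204, -0.002]
ft_force: [0.4, -0.5, -1.1]
width: 52.6
yaw -89.13 shift cm [-51.6   -1.57   0.16] az -0.13 shift after turn [-51.59  -1.69   0.16] q6 1.28 F [ 0.4 -0.5 -1.1] M [0.02 0.12 0.  ] w 52.6 pos [ 557.1 -144.7  201.9] tilt [ 0.002 -0.001] t 52.7
scene lid z by x [60.2, 60.2, 60.2, 60.2]
lamp [576.13765923 372.92904828 185.55161355] (array([569.2, 371.4]), array([114.5,  24.7]), 0.8)
top lid z by x [61.9, 61.7, 61.3, 61.2]
lamp [563.91134214 369.21263196 187.41371256] (array([564.8, 371.2]), array([112. ,  25.1]), 0.6)
```

```bash
python3 -m inch '[{"tx":-5.73,"ty":-0.18,"tz":0,"ax":0,"ay":0,"az":0,"jaw":0.7},{"tx":-5.73,"ty":-0.18,"tz":0,"ax":0,"ay":0,"az":0,"jaw":0.7},{"tx":-5.73,"ty":-0.18,"tz":0,"ax":0,"ay":0,"az":0,"jaw":0.7},{"tx":-5.73,"ty":-0.18,"tz":0,"ax":0,"ay":0,"az":0,"jaw":0.7},{"tx":-5.73,"ty":-0.18,"tz":0,"ax":0,"ay":0,"az":0,"jaw":0.7},{"tx":-5.73,"ty":-0.18,"tz":0,"ax":0,"ay":0,"az":0,"jaw":0.7},{"tx":-5.73,"ty":-0.18,"tz":0,"ax":0,"ay":0,"az":0,"jaw":0.7},{"tx":-5.73,"ty":-0.18,"tz":0,"ax":0,"ay":0,"az":0,"jaw":0.7},{"tx":-5.73,"ty":-0.18,"tz":0,"ax":0,"ay":0,"az":0,"jaw":0.7},{"tx":0,"ty":0,"tz":0,"ax":0,"ay":0,"az":0,"jaw":0.7},{"tx":0,"ty":0,"tz":0,"ax":0,"ay":0,"az":0,"jaw":0.7}]'
python3 -c "
from h import *
g(565,371.3,126,-89)"
```

```text
t: 54.18
ee_pos: [563.9, 370.7, 199.2]
orientation: [2.237, -2.201, -0.001]
ft_force: [0.1, -0.7, -0.2]
width: 61.6
yaw -89.09 shift cm [-0.07 -0.13  7.32] az -0.09 shift after turn [-0.07 -0.13  7.32] q6 2.12 F [ 0.1 -0.7 -0.2] M [-0.06  0.14 -0.01] w 61.6 pos [563.9 370.7 199.2] tilt [-0.003 -0.002] t 54.2
```

```bash
python3 -m inch '[{"tx":-0.07,"ty":-0.1,"tz":2.4,"ax":0,"ay":0,"az":0,"jaw":0.7},{"tx":0,"ty":0,"tz":2.4,"ax":0,"ay":0,"az":0,"jaw":0.7},{"tx":0,"ty":0,"tz":2.4,"ax":0,"ay":0,"az":0,"jaw":0.7},{"tx":0,"ty":0,"tz":0,"ax":0,"ay":0,"az":0,"jaw":0},{"tx":0,"ty":0,"tz":0,"ax":0,"ay":0,"az":0,"jaw":0},{"tx":0,"ty":0,"tz":0,"ax":0,"ay":0,"az":0,"jaw":0},{"tx":0,"ty":0,"tz":0,"ax":0,"ay":0,"az":0,"jaw":0},{"tx":0,"ty":0,"tz":0,"ax":0,"ay":0,"az":0,"jaw":0},{"tx":0,"ty":0,"tz":0,"ax":0,"ay":0,"az":0,"jaw":0}]'
python3 -c "
from h import *
g(565,371.3,126,-89)"
python3 -m inch '[{"tx":0,"ty":0,"tz":-1,"ax":0,"ay":0,"az":0,"jaw":0},{"tx":0,"ty":0,"tz":-1,"ax":0,"ay":0,"az":0,"jaw":0},{"tx":0,"ty":0,"tz":-1,"ax":0,"ay":0,"az":0,"jaw":0},{"tx":0,"ty":0,"tz":-1,"ax":0,"ay":0,"az":0,"jaw":0},{"tx":0,"ty":0,"tz":-1,"ax":0,"ay":0,"az":0,"jaw":0},{"tx":0,"ty":0,"tz":-1,"ax":0,"ay":0,"az":0,"jaw":0},{"tx":0,"ty":0,"tz":-1,"ax":0,"ay":0,"az":0,"jaw":0},{"tx":0,"ty":0,"tz":-1,"ax":0,"ay":0,"az":0,"jaw":0},{"tx":0,"ty":0,"tz":0,"ax":0,"ay":0,"az":0,"jaw":0}]'
python3 -c "
from h import *
g(565,371.3,126,-89)"
```

```text
t: 55.3
ee_pos: [566.2, 372.2, 129.7]
orientation: [-2.238, 2.203, -0.001]
ft_force: [1.2, -2.5, 1.9]
width: 23.9
yaw -89.09 shift cm [0.09 0.13 0.37] az -0.09 shift after turn [0.09 0.13 0.37] q6 2.12 F [ 1.2 -2.5  1.9] M [-0.38 -0.09 -0.07] w 23.9 pos [566.2 372.2 129.7] tilt [0.001 0.   ] t 55.3
t: 56.42
ee_pos: [566.3, 372.2, 210.6]
orientation: [-2.238, 2.203, -0.001]
ft_force: [3.4, -2.7, 2.5]
width: 23.8
yaw -89.1 shift cm [0.09 0.14 8.46] az -0.1 shift after turn [0.09 0.14 8.46] q6 2.12 F [ 3.4 -2.7  2.5] M [-0.47 -0.37 -0.05] w 23.8 pos [566.3 372.2 210.6] tilt [0.001 0.   ] t 56.4
```

```bash
python3 -m inch '[{"tx":0,"ty":0,"tz":-1,"ax":0,"ay":0,"az":0,"jaw":0},{"tx":0,"ty":0,"tz":-1,"ax":0,"ay":0,"az":0,"jaw":0},{"tx":0,"ty":0,"tz":-0.6,"ax":0,"ay":0,"az":0,"jaw":0},{"tx":0,"ty":0,"tz":-0.4,"ax":0,"ay":0,"az":0,"jaw":0},{"tx":0,"ty":0,"tz":-0.2,"ax":0,"ay":0,"az":0,"jaw":0},{"tx":0,"ty":0,"tz":0,"ax":0,"ay":0,"az":0,"jaw":0},{"tx":0,"ty":0,"tz":0,"ax":0,"ay":0,"az":0,"jaw":0}]'
python3 - <<'E'
from h import *
g(565,371.3,126,-89)
im,d=viewer.get_image('scene'); W=cloud('scene',d); D=sl(W,(590,640,340,410),240,330); print(len(D),D.mean(0),D.max(0)); save('l.png',cv2.resize(im[180:320,380:520],(600,600),interpolation=cv2.INTER_CUBIC))
for n in ('scene',):
  print([(round(m['score'],2),np.round(m['location']),W[m['pixels']].mean(0)) for m in masks_of(n,'lock')[:3]])
E
```

```text
t: 57.3
ee_pos: [566.2, 372.2, 241.3]
orientation: [-2.238, 2.204, -0.001]
ft_force: [5.3, -1.5, -2.3]
width: 24.1
yaw -89.1 shift cm [ 0.09  0.13 11.53] az -0.1 shift after turn [ 0.09  0.13 11.53] q6 2.12 F [ 5.3 -1.5 -2.3] M [-0.23 -0.7  -0.04] w 24.1 pos [566.2 372.2 241.3] tilt [ 0.001 -0.   ] t 57.3
179 [612.39442478 373.52737325 294.75175741] [626.00413678 384.84988157 301.45014132]
[]
```

View pics/l.png

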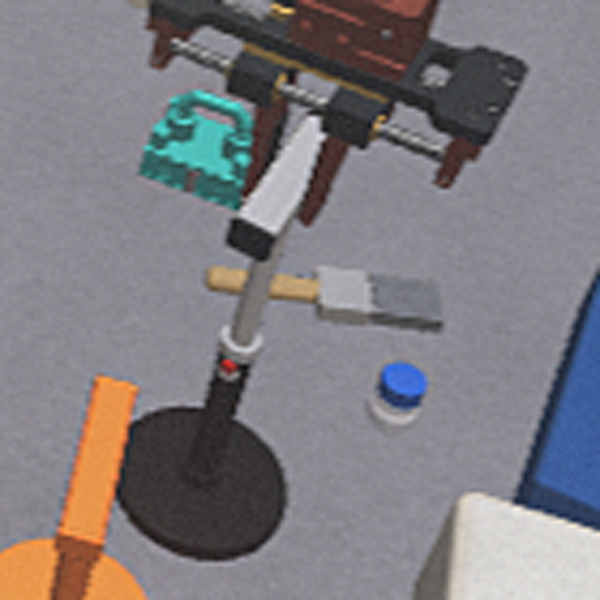

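```bash
python3 -m inch '[{"tx":0,"ty":0,"tz":0.3,"ax":0,"ay":0,"az":0,"jaw":0},{"tx":0,"ty":0,"tz":0.3,"ax":0,"ay":0,"az":0,"jaw":0},{"tx":0,"ty":0,"tz":0.15,"ax":0,"ay":0,"az":0,"jaw":0},{"tx":0,"ty":0,"tz":0,"ax":0,"ay":0,"az":0,"jaw":0}]'
python3 -m inch '[{"tx":0,"ty":0,"tz":-0.1,"ax":0,"ay":0,"az":0,"jaw":0.7},{"tx":0,"ty":0,"tz":0,"ax":0,"ay":0,"az":0,"jaw":0.7},{"tx":0,"ty":0,"tz":0,"ax":0,"ay":0,"az":0,"jaw":0.7},{"tx":0,"ty":0,"tz":-4,"ax":0,"ay":0,"az":0,"jaw":0.7},{"tx":0,"ty":0,"tz":-4,"ax":0,"ay":0,"az":0,"jaw":0.7},{"tx":0,"ty":4,"tz":0,"ax":0,"ay":0,"az":0,"jaw":0.7},{"tx":0,"ty":5,"tz":0,"ax":0,"ay":0,"az":0,"jaw":0.7},{"tx":0,"ty":5,"tz":0,"ax":0,"ay":0,"az":0,"jaw":0.7},{"tx":0,"ty":0,"tz":0,"ax":0,"ay":0,"az":0,"jaw":0.7},{"tx":0,"ty":0,"tz":0,"ax":0,"ay":0,"az":0,"jaw":0.7}]'
python3 - <<'E'
from h import *
st()
im,d=viewer.get_image('scene'); W=cloud('scene',d); D=sl(W,(500,640,330,410),250,330); print('head',len(D),np.median(D[:,2]),rect(D)); save('end.png',im)
D=sl(W,(540,700,50,210),137,151); print('roof deck',np.median(D[:,2]),rect(D)); D=sl(W,(560,650,-360,-60),40,75); print('lid',np.median(D[:,2]),D[:,2].max())
for th in ['spray_bottle','tank_model','twin_tanks','ship_model','paint_red','paint_blue','brush']:
    m=masks_of('scene',th)
    W0=cloud('scene',np.load('scene0.npy'))
    if m: p=m[0]['pixels']; print(th,np.round(m[0]['location']),np.nanmedian(W[p],0).round(),np.nanmedian(W0[p],0).round())
save('end2.png',cv2.resize(im[100:350,180:500],(800,625)[:2],interpolation=cv2.INTER_CUBIC)[:600])
E
```

```text
t: 57.9
ee_pos: [566.2, 372.2, 233.6]
orientation: [-2.238, 2.204, -0.001]
ft_force: [6.2, -1.9, -0.2]
width: 23.9
t: 59.15
ee_pos: [426.3, 370.5, 315.1]
orientation: [-2.239, 2.202, -0.0]
ft_force: [0.9, 0.7, 0.1]
width: 61.3
t 59.15 pos [426.3 370.5 315.1] xaxis [ 0.016 -1.    -0.001] z [ 0.001  0.001 -1.   ] F [0.9 0.7 0.1] w 61.3
head 420 290.31244411743785 (array([568.6, 371.5]), array([113.2,  24.9]), 1.1)
roof deck 144.23287487920334 (array([618.5, 126. ]), array([83.6, 65.6]), 17.1)
lid 60.05017180796433 74.8451757441159
spray_bottle [337. 292.] [768. 197.  81.] [768. 197.  81.]
twin_tanks [289. 281.] [784.  50.  39.] [784.  50.  39.]
paint_red [348. 234.] [638. 135. 145.] [510.  58.  -1.]
paint_blue [472. 273.] [442. 454.  35.] [442. 455.  34.]
brush [462. 247.] [355. 395.  16.] [354. 395.  17.]
```

View pics/end2.png

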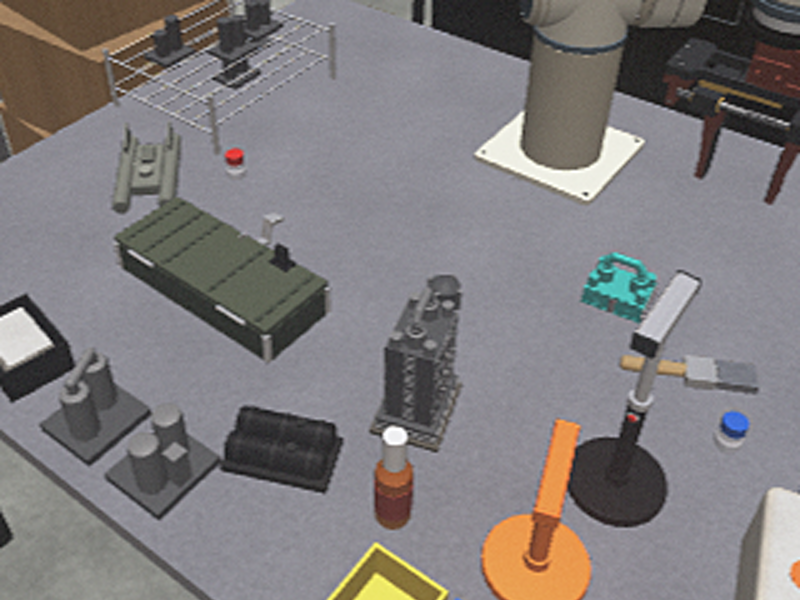

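Run:
```python
from h import *
W0=cloud('scene',np.load('scene0.npy')); im,d=viewer.get_image('scene'); W=cloud('scene',d); T=cloud('top',viewer.get_image('top')[1]); T0=cloud('top',np.load('top0.npy'))
for a,b in((W0,W),(T0,T)):
    A=sl(a,(500,640,340,400),150,230); B=sl(b,(500,640,340,400),250,330)
    for q in (50,75,90,97): print(q,np.percentile(A[:,2],q).round(1),np.percentile(B[:,2],q).round(1),end=' | ')
    print()
save('lk.png',cv2.resize(im[255:290,415:455],(800,600),interpolation=cv2.INTER_CUBIC))
```

```text
50 186.9 290.4 | 75 188.0 291.6 | 90 188.9 292.3 | 97 189.6 293.1 | 
50 188.6 292.1 | 75 190.4 293.7 | 90 191.7 294.8 | 97 192.8 296.2 |
```

View pics/lk.png

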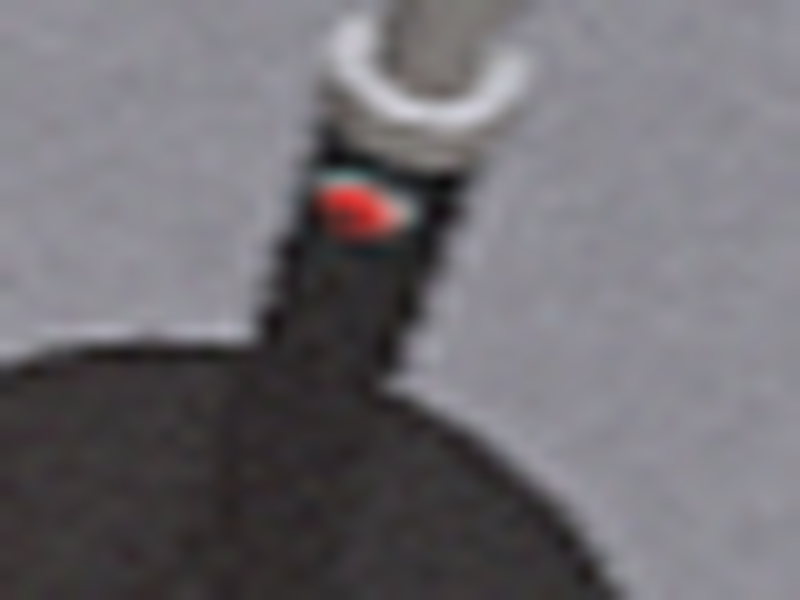

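```bash
python3 -c "
from h import *
print(ctrl.close_job()); st()"
```

```text
the job is handed in; nothing more can be done
None
the job is handed in; nothing more can be done
```

The job is done and handed in at about 59 s of robot time, with the arm clear of everything. No failure was flagged during the run, but the hand-in gives no verdict.

**What I did, in order:**
1. Swung the hasp out to about 2 rad and opened the lid.
2. Stacked the three storeys from the case onto the plinth, red key ends the same way.
3. Put the grey roof on top. It had been knocked about 3 cm aside during the run, so I located it again before picking it.
4. Shut the empty case.
5. Pulled the grey lamp's mast up until the red button clicked out.

**Last checks:**
- **Tower:** the decks measured 54, 84, 114 and 144 mm in a camera that reads about 1 mm low, against 55, 85, 115 and 145 mm. Each block met its stop at the expected height.
- **Lid:** it measured 60 mm, the same as when it was shut at the start. I left the hasp open.
- **Lamp:** the red button is visible, and the head stands 103.5 mm above where it started. The head first measured 2 to 3 mm above its fully-down height, so this fits the lock holding at 106 mm. I felt no clear resistance when I eased the mast down onto the lock.
- **Other goods:** the bottle, twin tanks, blue paint and brush measured unmoved. The detector missed the ship and tank at the end and gave a wrong match for the red paint. In the last picture they appear to be in their places.

**Disagreements found:**
- The fingertips stand about 33 mm higher than the reported tool point. This cost one empty grasp at the hasp, and I corrected for it afterwards.
- The two cameras differed by about 3.5 mm in x, so I used relative measurements for the fits.

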